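Put the filling knives back in their own slots

TASK

The narrow filling knife has been put in the wide slot of the knife rack. Move it to its own narrow slot, and put the wide filling knife that lies on the plywood board into the wide slot. Both go in blade first and fully home, with the front of the handle against the rack; leave the middle knife in its slot, and the file and the brush where they lie.

Things in the scene. Friction and masses are not known exactly. Their poses are not given: they have to be found in the camera images.
- rack: Fixed pale wooden rack, 340 mm wide (y), 145 mm deep (x -75 to 70), 110 mm high. Origin on the bench under its middle; x points out of its sloping front, z up. Three slots side by side run into the front square to it, inward direction (-0.866, 0, -0.500) in its frame (30 deg down), each 6.5 mm high, 96 mm deep, no lead-in, with 22 mm of wood above and below. Seated handles stand 112 mm out
- wide_mouth (a point): Centre of the mouth of the wide slot (66 mm wide), on the rack's front face at (30, 100, 88) mm in the rack's frame; axes as the rack's
- wide_end (a point): Point on the wide slot's centre line, 80 mm in from its mouth: where the tip of a fully home blade lies
- narrow_mouth (a point): Centre of the mouth of the narrow slot (36 mm wide), on the rack's front face at (30, -100, 88) mm in the rack's frame; axes as the rack's
- narrow_end (a point): Point on the narrow slot's centre line, 80 mm in from its mouth: where the tip of a fully home blade lies
- mid_mouth (a point): Centre of the mouth of the middle slot (51 mm wide), on the rack's front face at (30, 0, 88) mm in the rack's frame
- wide_knife: Loose filling knife, 192 mm, 0.11 to 0.23 kg, flat on the board, blade roughly to the robot. Origin on its axis (mid thickness) at the handle's front; x to the handle's butt, y across, z square to the blade. Steel blade x -80 to 0: 3 mm thick, 60 wide over its outer 40 mm, 20 at the neck. Dark handle x 0 to 112: 26 wide (y), 18 thick (z), steel ends; its front stops against the rack's face
- wide_knife_tip (a point): Middle of the wide knife's front edge, 80 mm ahead of the handle's front
- narrow_knife: Loose filling knife, 0.08 to 0.17 kg, same handle, length and axes as the wide one, but its blade is 30 mm wide. It starts home in the rack's wide slot, anywhere across that slot's width; its handle slopes up out of the rack and may sag a few degrees in the slot
- narrow_knife_tip (a point): Middle of the narrow knife's front edge, 80 mm ahead of the handle
- mid_knife: Loose filling knife of the same kind with a blade 45 mm wide, home in the middle slot; it stays there
- board: Fixed plywood board lying on the bench, 280 x 350 x 9 mm (x from -70 to +210 mm, y from -175 to +175 mm; origin on its underside)
- file: Loose flat file with a round wooden handle, 195 mm long and 22 mm thick, lying on the board; origin on its axis near the handle's front, x towards the handle. To be left alone
- brush: Loose paint brush, 190 mm long, 44 mm wide and 16 mm thick, lying on the board; origin near its middle, x towards the handle. To be left alone
Things that resemble listed ones, but are neither listed nor needed, are in the scene too. Leave any blue or pink look-alike of the wide_knife alone. What is shaped like the mid_knife but green is not meant.

How it is judged:
By the outcome, as a careful person would: the job done as asked, in the order asked, and still so for the second after the job is handed in, with the robot touching nothing.
It also fails if it takes over 64 s, if anything falls off the work surface, if the arm or the gripper's body presses on something with over 40 N, if the wrist force passes 120 N, or if a joint passes its speed limit or range.

ROBOT

A 7-joint arm with a two-finger parallel gripper is mounted at the origin on the work surface. World frame = base frame: x ahead of the robot, y to its left, z up, the work surface at z = 0. Lengths are in mm, angles in rad, forces in N, time in s.
With the tool pointing down it reaches from about 400 to 875 mm from the base axis. Payload 4.4 kg.
Tool frame: the origin (TCP) lies at the very end of the fingers, on their centre line; the grasp point (between the pads) lies 19 mm behind it; z points along the fingers, y is the line along which they close (so a half turn about z gives the same grasp; the last joint's range is limited). The gripper opens to 85 mm and grips with 20 to 120 N. Pads are 22 mm wide; open, the fingers measure 114 mm over their backs; the gripper's body (76 mm by 85 mm) begins 54 mm behind the grasp point. The pads swing forward as they close: fully open they stand 13 mm farther back than shut.
Start: joints at [1.159, 0.628, 0.038, 1.517, -0.027, 0.996, -0.02], TCP at [220.345, -611.527, 231.313] pointing down, gripper open.
Joint ranges: [-3.06, 3.06], [-0.37, 2.12], [-1.25, 1.32], [0.18, 2.47], [-1.1, 4.24], [0.23, 1.98], [-2.94, 2.94]. Speed limits (rad/s): [2.57, 2.57, 3.14, 3.14, 3.14, 3.14, 3.14].

INTERFACE

Orientations are given as [roll, pitch, yaw] about the fixed x, y, z axes, in that order (R = Rz(yaw) Ry(pitch) Rx(roll)).
In Python, from cell import status, get_image, ctrl, models gives the robot as it stands.
- The arm moves only by the shell command python3 -m handwheel 'ROWS' [OPENING]. ROWS is JSON, a list of rows, each an object with "delta_pos": the shift along the world's x, y, z in cm, a list of three; "yaw": the turn about the world's z in rad. A call has 1 to 10 rows; each row shifts and turns the commanded pose from where the row before left it; what a row does not reach is not made up. A row lasts 1/12 s, in which the tool goes at most 41.7 mm and 7.16 degrees, less where a joint would pass 70% of its speed; a pose out of reach is approached as far as the arm can. A call is refused whole if a number of a shift passes 4.17 or a number of a turn 0.125, either way. A call with a gripper value outside its range is refused whole. OPENING is the opening, from -1 (shut) to 1 (fully open), set as the call begins (- or left out, the last holds). The fingers move at their own pace and stop on an object; the grip force is fixed at half the most. Time passes only in rows, so rows that do not move let the fingers close. It gives the time, the measured TCP pose, the force, the opening and the grip force at its end, in the units of the state.
- status.read_state(): the state, without advancing time (a new reading comes with each control period).
- get_image(name): name is "scene" or "top" or "wrist"; returns a dict with "color" (420x560x3 uint8, red, green, blue), "z_map" (420x560 float32, mm along the optical axis (not along the pixel's ray), 0 where there is no reading), "fx", "fy", "cx", "cy" (pixels), "position" and "rotation" of the camera in the world; the wrist camera has in their place "hand_eye" (4x4, takes a point from camera to tool coordinates, whose origin is the TCP and whose axes are the flange's). Camera axes: x right, y up, looking along -z (the intrinsics and any distortion apply to the point x, -y, -z); pixel columns grow to the right and rows downward; lengths in mm; the calibration is good to about 2 mm. The wrist camera is an equidistant fisheye: a pixel r from the principal point sees the ray r / f radians off the axis. A picture is of the moment at which its call begins: read the wrist's pose just before it.
- ctrl.finish_job(): hands the job in; it is judged then, once.
Trained networks look in a picture, given as the dict that the camera call returned (one of the last four; its "shot" number tells which), for a name from the list of things; names that differ only in an ending like _2 or _b are one class to them, and where a whole thing is asked for, a point or a joint stands for the part that bears it (a point fixed in the world has none). Each returns a list of dicts, best first, with "score" (0 to 1); they miss things now and then, are a little off and sometimes report something else, mostly with a low value. They report only what shows in the picture. A call takes as long as a camera call. They do not tell look-alikes from the thing itself.
- models.boxes_of(picture, name): "rect" ([left, top, right, bottom] in pixels, round what is visible of it).
The state is a dict: "clock": time; "qpos": joint angles; "qd": joint speeds; "tau": joint torques, N m; "eef_pos": TCP position; "tool_rot": TCP orientation; "force": force on the tool from outside, world axes, zero at the start; "torque": the same for the moment, N m; "width": finger opening in mm; "gripper_force": force on a finger pad.
Only numpy, scipy, OpenCV 4.12 (cv2) and the standard library are available. Lean on these libraries where they do the work, as an engineer would, in place of code of your own. Each camera call takes 0.05 s, during which the arm holds its last target. There are 200 camera calls.

## Working session

There is one attempt and no reset: what is moved stays moved. The work goes in short steps, Python scripts to look and compute and a shell command to move; the robot and the scene stay as the last step left them, time stands still between calls to the robot, and variables do not carry over. Pictures are saved under pics/ and viewed, at most 10 in all, crops included, and the job is handed in when it is done.

```bash
mkdir -p pics; cat > h.py <<'E'
import numpy as np,cv2
from cell import status,get_image,ctrl,models
from scipy.spatial.transform import Rotation as Ro
def pose():
    s=status.read_state(); T=np.eye(4); T[:3,3]=s['eef_pos']; T[:3,:3]=Ro.from_euler('xyz',s['tool_rot']).as_matrix(); return s,T
def cloud(im):
    "world xyz per pixel for static cams"
    z=im['z_map']; v,u=np.mgrid[:z.shape[0],:z.shape[1]]
    p=np.stack([(u-im['cx'])/im['fx']*z,-(v-im['cy'])/im['fy']*z,-z],-1)
    R=np.array(im['rotation']); R=R if R.shape==(3,3) else Ro.from_euler('xyz',R).as_matrix()
    w=p@R.T+np.array(im['position']); w[z==0]=np.nan; return w
def save(im,n,crop=None,k=1):
    c=im['color'][:,:,::-1]
    if crop: c=c[crop[1]:crop[3],crop[0]:crop[2]]
    cv2.imwrite('pics/'+n,cv2.resize(c,None,fx=k,fy=k,interpolation=cv2.INTER_CUBIC))
E
python3 - <<'E'
from h import *
s,T=pose();print(s)
a=get_image('top');b=get_image('scene')
print({k:(v if k not in('color','z_map') else v.shape) for k,v in a.items()});print(b['position'],b['rotation'])
save(a,'top0.png',k=1.42);save(b,'scene0.png',k=1.42)
np.savez('a0.npz',c=a['color'],w=cloud(a));np.savez('b0.npz',c=b['color'],w=cloud(b))
for n in['rack','wide_knife','narrow_knife','mid_knife','board']:
  print(n,[(np.round(d['rect']),round(d['score'],2)) for d in models.boxes_of(a,n)][:4],[(np.round(d['rect']),round(d['score'],2)) for d in models.boxes_of(b,n)][:4])
E
```

```text
{'clock': 0.0, 'qpos': array([ 1.1592067 ,  0.62937714,  0.0384251 ,  1.51835725, -0.02698157,
        0.9963259 , -0.02001204]), 'qd': array([ 1.34004058e-03, -1.78520044e-05,  1.26828780e-04, -3.78739066e-04,
       -2.02645177e-06, -1.38379698e-03,  3.98688032e-04]), 'tau': array([-3.09032121e-04, -5.63417065e+01,  1.22705709e+00, -1.93453163e+01,
        1.12789779e-02,  1.04534862e-02, -2.13554154e-05]), 'eef_pos': array([ 220.12772801, -610.91901425,  230.37214866]), 'tool_rot': array([-3.13964291e+00,  3.29418227e-05,  3.45801519e-01]), 'force': array([ 1.30855819, -0.58876045, -0.47066236]), 'torque': array([-0.01797582,  0.01184721,  0.01434343]), 'gripper_force': 0.0, 'width': 85.79463925320647}
{'color': (420, 560, 3), 'z_map': (420, 560), 'fx': 449.2114239192721, 'fy': 449.2114239192721, 'cx': 275.3365176021322, 'cy': 208.38097225561302, 'position': array([ 151.18057966,  -90.2399528 , 1475.4334001 ]), 'rotation': array([ 0.16743025,  0.00869998, -1.57344741]), 'shot': 1}
[1163.40400808 -834.9010819   913.01140465] [0.92295696 0.0166279  0.79001724]
rack [(array([128., 171., 244., 218.]), 0.75)] [(array([311., 169., 404., 241.]), 0.63)]
wide_knife [(array([397., 173., 445., 223.]), 0.96), (array([307., 144., 325., 196.]), 0.72), (array([320., 246., 379., 274.]), 0.62)] [(array([258., 256., 312., 302.]), 0.83), (array([170., 228., 218., 269.]), 0.79), (array([160., 302., 183., 362.]), 0.72)]
narrow_knife [(array([149., 140., 159., 174.]), 0.9)] [(array([384., 178., 415., 184.]), 0.71)]
mid_knife [(array([169., 233., 180., 293.]), 0.97), (array([178., 138., 187., 173.]), 0.86)] [(array([368., 188., 397., 196.]), 0.49), (array([300., 168., 338., 192.]), 0.49), (array([313., 169., 402., 242.]), 0.49)]
board [(array([266., 128., 370., 214.]), 0.79), (array([345., 132., 357., 187.]), 0.63)] [(array([214., 234., 366., 347.]), 0.72)]
```

View pics/top0.png

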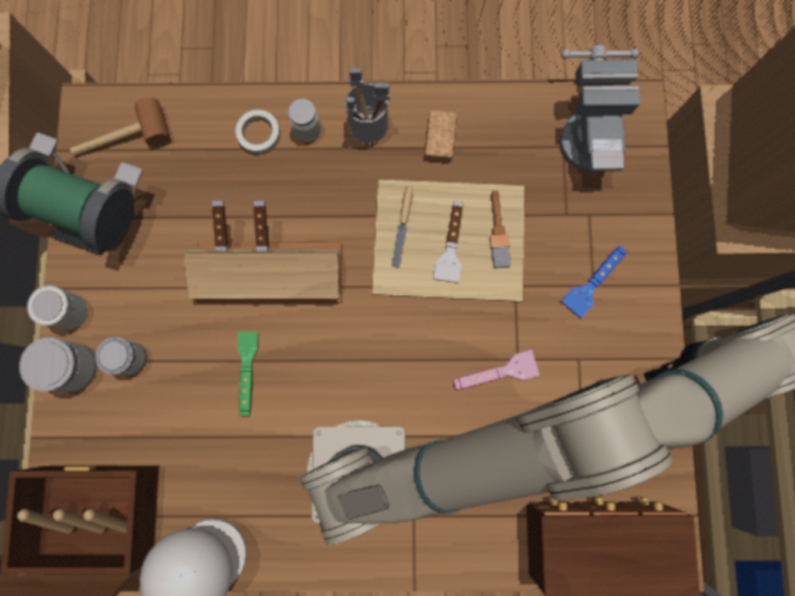

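View pics/scene0.png

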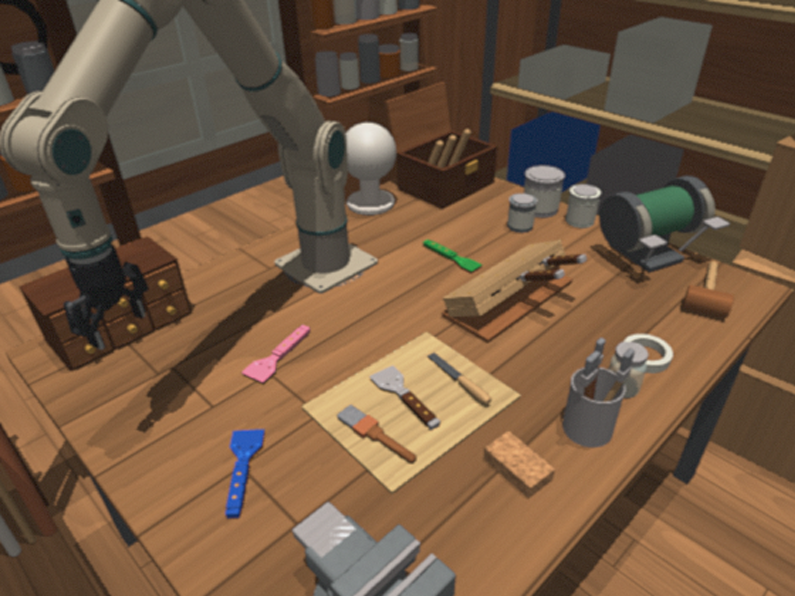

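```bash
python3 - <<'E'
from h import *
for f in('a0','b0'):
    d=np.load(f+'.npz');w=d['w'];print(f)
    if f=='a0':
        for (u,v) in [(185,245),(340,245),(190,300),(340,300),(219,225),(260,225),(450,265),(455,225),(377,183),(523,298),(405,225),(498,230)]:
            print((u,v),np.round(w[int(v/1.42),int(u/1.42)]))
    # rack top surface
    m=(w[...,0]>250)&(w[...,0]<600)&(w[...,1]>0)&(w[...,1]<480)&(w[...,2]>60)&(w[...,2]<260)
    pts=w[m];print(len(pts),np.round(np.percentile(pts,[0,2,50,98,100],axis=0)))
    h=np.histogram(pts[:,2],bins=np.arange(60,265,5));print(list(zip(h[1],h[0])))
    t=m&(abs(w[...,2]-110)<4);q=w[t][:,:2].astype(np.float32);r=cv2.minAreaRect(q);print('top rect',r,np.round(cv2.boxPoints(r)))
E
```

```text
a0
(185, 245) [528. 415.  -2.]
(340, 245) [522.  43.  14.]
(190, 300) [393. 397.   1.]
(340, 300) [390.  42.  13.]
(219, 225) [542. 300. 118.]
(260, 225) [540. 209. 123.]
(450, 265) [ 472. -213.   21.]
(455, 225) [ 567. -228.   24.]
(377, 183) [680. -43.   1.]
(523, 298) [ 398. -387.   -3.]
(405, 225) [ 571. -111.    9.]
(498, 230) [ 554. -327.   29.]
4195 [[388.  39.  60.]
 [393.  46.  62.]
 [450. 215.  91.]
 [577. 371. 138.]
 [592. 380. 149.]]
[(np.int64(60), np.int64(259)), (np.int64(65), np.int64(322)), (np.int64(70), np.int64(355)), (np.int64(75), np.int64(364)), (np.int64(80), np.int64(389)), (np.int64(85), np.int64(363)), (np.int64(90), np.int64(405)), (np.int64(95), np.int64(412)), (np.int64(100), np.int64(462)), (np.int64(105), np.int64(360)), (np.int64(110), np.int64(125)), (np.int64(115), np.int64(60)), (np.int64(120), np.int64(61)), (np.int64(125), np.int64(69)), (np.int64(130), np.int64(67)), (np.int64(135), np.int64(72)), (np.int64(140), np.int64(41)), (np.int64(145), np.int64(9)), (np.int64(150), np.int64(0)), (np.int64(155), np.int64(0)), (np.int64(160), np.int64(0)),
[... 1514 characters left out ...]
(np.int64(170), np.int64(0)), (np.int64(175), np.int64(0)), (np.int64(180), np.int64(0)), (np.int64(185), np.int64(0)), (np.int64(190), np.int64(0)), (np.int64(195), np.int64(0)), (np.int64(200), np.int64(0)), (np.int64(205), np.int64(0)), (np.int64(210), np.int64(0)), (np.int64(215), np.int64(0)), (np.int64(220), np.int64(0)), (np.int64(225), np.int64(0)), (np.int64(230), np.int64(0)), (np.int64(235), np.int64(0)), (np.int64(240), np.int64(0)), (np.int64(245), np.int64(0)), (np.int64(250), np.int64(0)), (np.int64(255), np.int64(0))]
top rect ((514.8682861328125, 214.964599609375), (338.7189636230469, 87.18014526367188), 89.81328582763672) [[471.  46.]
 [558.  45.]
 [559. 384.]
 [472. 384.]]
```

```bash

python3 -m handwheel '[{"delta_pos":[2.9,2.6,0.7],"yaw":-0.0346},{"delta_pos":[2.9,2.6,0.7],"yaw":-0.0346},{"delta_pos":[2.9,2.6,0.7],"yaw":-0.0346},{"delta_pos":[2.9,2.6,0.7],"yaw":-0.0346},{"delta_pos":[2.9,2.6,0.7],"yaw":-0.0346},{"delta_pos":[2.9,2.6,0.7],"yaw":-0.0346},{"delta_pos":[2.9,2.6,0.7],"yaw":-0.0346},{"delta_pos":[2.9,2.6,0.7],"yaw":-0.0346},{"delta_pos":[2.9,2.6,0.7],"yaw":-0.0346},{"delta_pos":[2.9,2.6,0.7],"yaw":-0.0346}]'
python3 -m handwheel '[{"delta_pos":[0.9,3.8,0],"yaw":0},{"delta_pos":[0.9,3.8,0],"yaw":0},{"delta_pos":[0.9,3.8,0],"yaw":0},{"delta_pos":[0.9,3.8,0],"yaw":0},{"delta_pos":[0.9,3.8,0],"yaw":0},{"delta_pos":[0.9,3.8,0],"yaw":0},{"delta_pos":[0.9,3.8,0],"yaw":0},{"delta_pos":[0.9,3.8,0],"yaw":0},{"delta_pos":[0.9,3.8,0],"yaw":0},{"delta_pos":[0.9,3.8,0],"yaw":0}]'
python3 -m handwheel '[{"delta_pos":[-0.9,3.6,0],"yaw":0},{"delta_pos":[-0.9,3.6,0],"yaw":0},{"delta_pos":[-0.9,3.6,0],"yaw":0},{"delta_pos":[-0.9,3.6,0],"yaw":0},{"delta_pos":[-0.9,3.6,0],"yaw":0},{"delta_pos":[0,0,0],"yaw":0},{"delta_pos":[0,0,0],"yaw":0}]'
cat >> h.py <<'E'
def wcloud(im,T):
    z=im['z_map'].astype(float); v,u=np.mgrid[:z.shape[0],:z.shape[1]]
    a=(u-im['cx'])/im['fx'];b=(v-im['cy'])/im['fy'];r=np.hypot(a,b)+1e-9
    t=np.tan(np.minimum(r,1.45))/r
    p=np.stack([a*t*z,-b*t*z,-z,np.ones_like(z)],-1)
    w=p@(T@np.array(im['hand_eye'])).T; w=w[...,:3]; w[z==0]=np.nan; return w
def wrist(n,k=1.42):
    s,T=pose();im=get_image('wrist');w=wcloud(im,T)
    if n: save(im,n+'.png',k=k);np.savez(n+'.npz',c=im['color'],w=w)
    return s,T,im,w
E
python3 - <<'E'
from h import *
s,T,im,w=wrist('w1')
print(s['clock'],s['eef_pos'],s['tool_rot'],im['hand_eye'],im['fx'])
for n in['narrow_knife','mid_knife','rack']:print(n,[(np.round(d['rect']),round(d['score'],2)) for d in models.boxes_of(im,n)][:3])
E
```

```text
clock: 1.43
eef_pos: [511.6, -350.0, 301.9]
tool_rot: [3.141, -0.0, -0.002]
force: [0.3, 0.9, 0.2]
width: 85.5
gripper_force: 0.0
clock: 2.27
eef_pos: [600.5, 30.4, 301.6]
tool_rot: [-3.142, -0.0, -0.0]
force: [-0.4, -0.0, -0.2]
width: 85.7
gripper_force: 0.0
clock: 2.85
eef_pos: [554.2, 211.7, 301.3]
tool_rot: [-3.14, 0.0, 0.006]
force: [-1.0, -0.4, -0.4]
width: 85.0
gripper_force: 0.0
2.85 [554.24601228 211.73058504 301.25333342] [-3.14049878e+00  3.47275875e-04  5.66821421e-03] [[-2.66535867e-04  9.52097079e-01  3.05795817e-01  7.83080685e+01]
 [ 9.99999923e-01  3.41670598e-04 -1.92179645e-04  3.76615760e-01]
 [-2.87455119e-04  3.05795743e-01 -9.52097096e-01 -1.42724156e+02]
 [ 0.00000000e+00  0.00000000e+00  0.00000000e+00  1.00000000e+00]] 325.19226210127806
narrow_knife [(array([177., 148., 215., 230.]), 0.69)]
mid_knife [(array([270., 148., 297., 232.]), 0.91), (array([244., 307., 270., 363.]), 0.9), (array([430.,  84., 559., 262.]), 0.62)]
rack [(array([141., 178., 425., 292.]), 0.94), (array([174., 145., 216., 232.]), 0.44)]
```

View pics/w1.png

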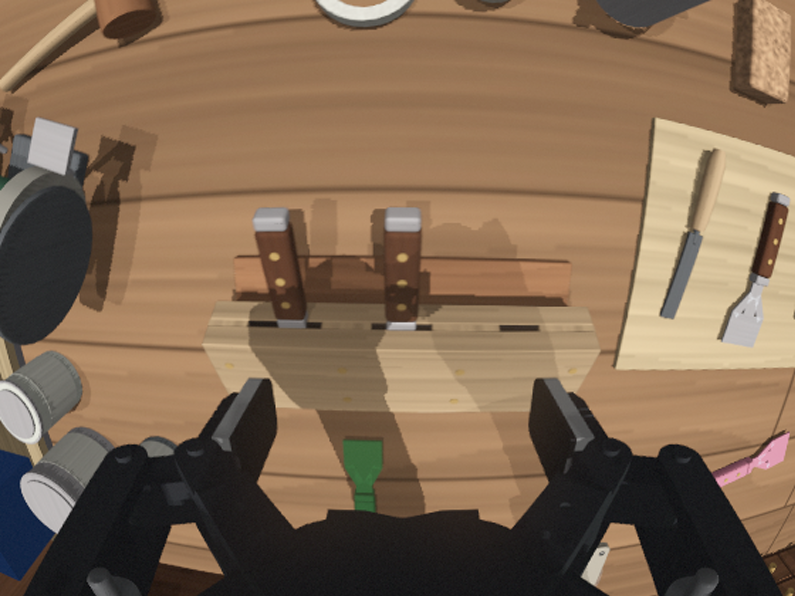

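```bash
python3 - <<'E'
from h import *
d=np.load('w1.npz');w=d['w'];c=d['c'].astype(int)
P=w.reshape(-1,3);C=c.reshape(-1,3)
# slope plane z~ up/back  
pale=(C[:,0]>140)&(C[:,2]>75)
m=pale&(P[:,0]>395)&(P[:,0]<478)&(P[:,1]>20)&(P[:,1]<400)&(P[:,2]>55)&(P[:,2]<112)
q=P[m];A=np.c_[q[:,:2],np.ones(len(q))];k=np.linalg.lstsq(A,q[:,2],rcond=None)[0]
r=q[:,2]-A@k;g=abs(r)<4;k=np.linalg.lstsq(A[g],q[g,2],rcond=None)[0];print('slope',len(q),g.sum(),k,np.std(r[g]),'yaw',-k[1]/k[0] )
print('x at z=110,y=210:',(110-k[2]-k[1]*210)/k[0],'back min x',np.nanpercentile(q[g,0],[0,1]),np.nanpercentile(q[g,1],[0,1,99,100]))
# end edges vs x
for x0 in range(400,480,20):
    e=q[g][(q[g][:,0]>x0)&(q[g][:,0]<x0+20)];print(x0,np.percentile(e[:,1],[0,.5,99.5,100]).round(1))
# handle points per knife
for name,(y0,y1) in dict(narrow=(262,345),mid=(170,250)).items():
    m=(P[:,1]>y0)&(P[:,1]<y1)&(P[:,0]>500)&(P[:,0]<620)&(P[:,2]>70)&(P[:,2]<170)&~(pale&(P[:,0]<515)&(C[:,2]<150))
    q2=P[m];print(name,len(q2))
    for x0 in range(500,600,10):
        e=q2[(q2[:,0]>=x0)&(q2[:,0]<x0+10)]
        if len(e)>5:print(x0,e[:,1].mean().round(1),np.percentile(e[:,1],[2,98]).round(1),e[:,2].mean().round(1),len(e))
# mouths: dark pixels along front face
for u,v in[(285,324),(405,326),(520,328),(208,330),(598,338)]:print(w[int(v/1.42),int(u/1.42)].round(1))
E
```

```text
slope 6127 6127 [ 5.77504977e-01 -5.81640920e-03 -1.66089584e+02] 0.5865302890345736 yaw 0.010071617434435399
x at z=110,y=210: 480.188121050614 back min x [395.00218382 395.89867036] [ 43.49151031  47.31508541 379.25876042 383.63506962]
400 [ 44.8  88.  380.8 383.6]
420 [ 43.5  45.4 381.2 382.8]
440 [ 43.7  45.8 380.6 382.8]
460 [ 43.6  45.4 380.4 381.9]
narrow 2231
500 299.4 [263.8 342.3] 84.6 347
510 301.5 [290.8 315.4] 105.7 173
520 301.1 [290.8 315. ] 110.9 176
530 300.5 [290.7 314.5] 115.9 181
540 301.4 [290.8 314.6] 121.5 202
550 301.3 [290.9 315.2] 126.7 227
560 300.8 [290.  314.8] 131.8 226
570 300.9 [290.1 314.7] 136.7 267
580 301.1 [291.1 314. ] 140.5 246
590 301.7 [291.2 313.4] 139.3 186
mid 2165
500 215.5 [181.3 248.1] 86.9 283
510 212.8 [200.6 224.8] 107.2 156
520 212.9 [200.8 225.1] 112.3 179
530 212.7 [200.1 225.4] 117.4 189
540 212.7 [200.5 225.2] 122.6 202
550 212.4 [199.7 224.8] 127.9 222
560 212.4 [200.  224.6] 133.2 233
570 212.2 [199.3 224.4] 137.8 250
580 212.4 [200.7 224.1] 142.5 255
590 212.2 [200.7 223.3] 138.4 196
[497.6 308.2  98.8]
[496.9 209.2  97.2]
[490.3 110.5  83.8]
[489.4 380.4  94.9]
[442.3  -6.9  -0.9]
```

```bash

python3 -m handwheel '[{"delta_pos":[-0.7,3.1,0],"yaw":0},{"delta_pos":[-0.6,3.0,0],"yaw":0},{"delta_pos":[-0.6,3.0,0],"yaw":0},{"delta_pos":[0,0,-4],"yaw":0},{"delta_pos":[0,0,-4],"yaw":0},{"delta_pos":[0,0,-4],"yaw":0},{"delta_pos":[0,0,-4],"yaw":0},{"delta_pos":[0,0,-3],"yaw":0},{"delta_pos":[0,0,-1.9],"yaw":0},{"delta_pos":[0,0,0],"yaw":0}]'
python3 -m handwheel '[{"delta_pos":[0,0,0],"yaw":0},{"delta_pos":[0,0,0],"yaw":0},{"delta_pos":[0,0,0],"yaw":0},{"delta_pos":[0,0,0],"yaw":0},{"delta_pos":[0,0,0],"yaw":0},{"delta_pos":[0,0,0],"yaw":0},{"delta_pos":[0,0,0],"yaw":0},{"delta_pos":[0,0,0],"yaw":0}]' -1
```

```text
clock: 3.88
eef_pos: [534.3, 296.0, 87.8]
tool_rot: [3.136, 0.007, -0.003]
force: [-0.4, 0.0, 0.2]
width: 85.2
gripper_force: 0.0
clock: 4.55
eef_pos: [537.7, 300.9, 94.2]
tool_rot: [-3.139, -0.004, -0.0]
force: [-0.3, 0.7, 7.2]
width: 25.3
gripper_force: 57.9
```

```bash

python3 -m handwheel '[{"delta_pos":[-0.11,0,0.2],"yaw":0},{"delta_pos":[-0.11,0,0.2],"yaw":0},{"delta_pos":[0,0,0],"yaw":0}]'
python3 -m handwheel '[{"delta_pos":[1.0,0,0.577],"yaw":0},{"delta_pos":[1.0,0,0.577],"yaw":0},{"delta_pos":[1.0,0,0.577],"yaw":0},{"delta_pos":[0,0,0],"yaw":0}]'
python3 -m handwheel '[{"delta_pos":[1.0,0,0.577],"yaw":0},{"delta_pos":[1.0,0,0.577],"yaw":0},{"delta_pos":[1.0,0,0.577],"yaw":0},{"delta_pos":[1.0,0,0.577],"yaw":0},{"delta_pos":[1.0,0,0.577],"yaw":0},{"delta_pos":[1.0,0,0.577],"yaw":0},{"delta_pos":[1.0,0,0.577],"yaw":0},{"delta_pos":[0,0,0],"yaw":0},{"delta_pos":[0,0,0],"yaw":0}]'
python3 - <<'E'
from h import *
wrist('w2')
E
```

```text
clock: 4.8
eef_pos: [535.5, 299.9, 97.0]
tool_rot: [-3.14, -0.003, -0.001]
force: [3.1, 1.3, -3.4]
width: 24.9
gripper_force: 59.8
clock: 5.13
eef_pos: [565.6, 298.5, 113.9]
tool_rot: [3.141, -0.001, -0.001]
force: [1.7, -0.4, -1.0]
width: 25.3
gripper_force: 59.7
clock: 5.88
eef_pos: [633.0, 299.0, 153.3]
tool_rot: [3.141, 0.002, -0.0]
force: [-0.4, -0.5, -0.7]
width: 25.0
gripper_force: 59.7
```

View pics/w2.png

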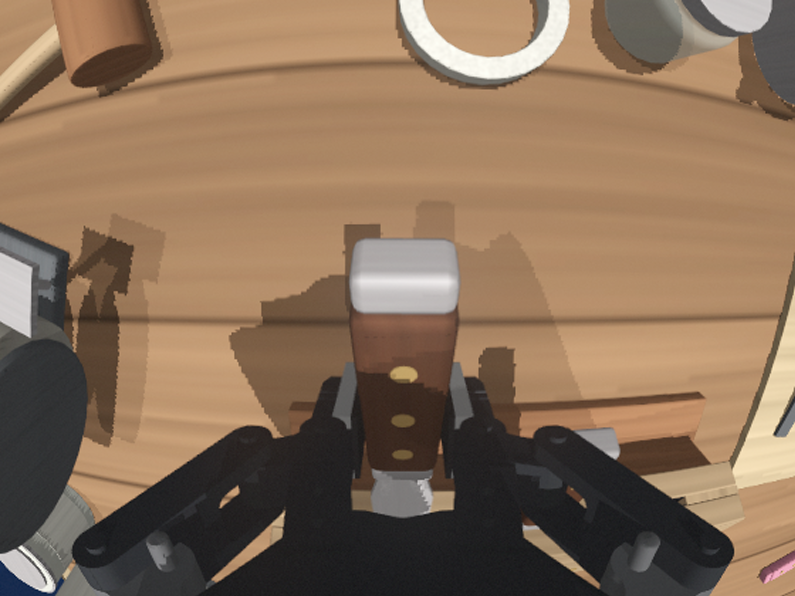

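```bash

python3 -m handwheel '[{"delta_pos":[0.5,-3.7,0.4],"yaw":0},{"delta_pos":[0.5,-3.7,0.4],"yaw":0},{"delta_pos":[0,-3.7,0],"yaw":0},{"delta_pos":[-0.5,-3.7,-0.4],"yaw":0},{"delta_pos":[-0.6,-3.9,-0.4],"yaw":0},{"delta_pos":[0,0,0],"yaw":0},{"delta_pos":[0,0,0],"yaw":0},{"delta_pos":[0,0,0],"yaw":0}]'
cat > m.py <<'E'
from h import *
import sys
def rack(w,c):
    P=w.reshape(-1,3);C=c.reshape(-1,3).astype(int)
    pale=(C[:,0]>110)&(C[:,2]>60)
    m=pale&(P[:,0]>395)&(P[:,0]<474)&(P[:,1]>20)&(P[:,1]<400)&(P[:,2]>55)&(P[:,2]<108);q=P[m]
    if len(q)>300:
        A=np.c_[q[:,:2],np.ones(len(q))]
        for i in range(3):
            k=np.linalg.lstsq(A,q[:,2],rcond=None)[0];g=abs(A@k-q[:,2])<3;A=A[g];q=q[g]
        print('slope',len(q),k.round(4),'peak x',((110-k[2]-k[1]*210)/k[0]).round(1))
        for x0 in range(400,474,25):
            e=q[(q[:,0]>x0)&(q[:,0]<x0+25)]
            if len(e)>20:print(' ends',x0,np.percentile(e[:,1],[.5,99.5]).round(1))
def handle(w,T):
    L=(np.linalg.inv(T)@np.c_[w.reshape(-1,3),np.ones(w[...,0].size)].T).T[:,:3]
    m=(abs(L[:,1])<16)&(L[:,0]>-5)&(L[:,0]<62)&(L[:,2]>-60)&(L[:,2]<10)
    q=L[m]; 
    for x0 in range(-5,110,8):
        e=L[(abs(L[:,1])<16)&(L[:,0]>x0)&(L[:,0]<x0+8)&(L[:,2]>-75)&(L[:,2]<15)]
        if len(e)>8: print(' h',x0+4,np.percentile(e[:,1],[1,50,99]).round(1),e[:,2].mean().round(1),len(e))
if __name__=='__main__':
    s,T,im,w=wrist(sys.argv[1]);print(s['clock'],s['eef_pos'].round(1),s['tool_rot'].round(4));rack(w,im['color']);handle(w,T)
E
python3 m.py w3; python3 - <<'E'
from m import *
d=np.load('w1.npz');rack(d['w'],d['c'])
b=get_image('scene');w=cloud(b);rack(w,b['color']);a=get_image('top');rack(cloud(a),a['color'])
d=np.load('w3.npz');
E
```

```text
clock: 6.6
eef_pos: [631.5, 112.1, 153.6]
tool_rot: [3.14, 0.002, 0.001]
force: [0.5, -0.1, -0.6]
width: 24.1
gripper_force: 86.1
6.6 [631.5 112.1 153.6] [3.1404e+00 2.4000e-03 7.0000e-04]
 h -1 [-13.4   0.3  14.1] -24.5 1173
 h 7 [-15.6  -0.6  15.7] -32.4 2078
 h 15 [-15.9  -1.   15.9] -41.8 2484
 h 23 [-11.6   1.1  13.8] -18.7 1044
 h 31 [-11.4   1.1  14. ] -18.8 1126
 h 39 [-11.1   1.5  14.2] -18.7 1202
 h 47 [-10.6   1.5  13.6] -17.6 1228
 h 55 [-10.    1.8  13.4] -17.9 1199
 h 63 [-9.   1.5 12.4] -14.0 421
slope 8528 [ 5.781000e-01 -5.900000e-03 -1.663459e+02] peak x 480.1
 ends 400 [ 50.5 380.4]
 ends 425 [ 46.6 380.2]
 ends 450 [ 45.9 379.8]
slope 423 [ 5.767000e-01 -5.000000e-03 -1.649368e+02] peak x 478.6
 ends 400 [ 46.8 380.2]
 ends 425 [ 47.  379.1]
 ends 450 [ 45.9 345.4]
slope 697 [ 5.662000e-01 -7.200000e-03 -1.596676e+02] peak x 478.9
 ends 400 [ 42.8 377.1]
 ends 425 [ 42.  378.3]
 ends 450 [ 40.8 377.9]
```

View pics/w3.png

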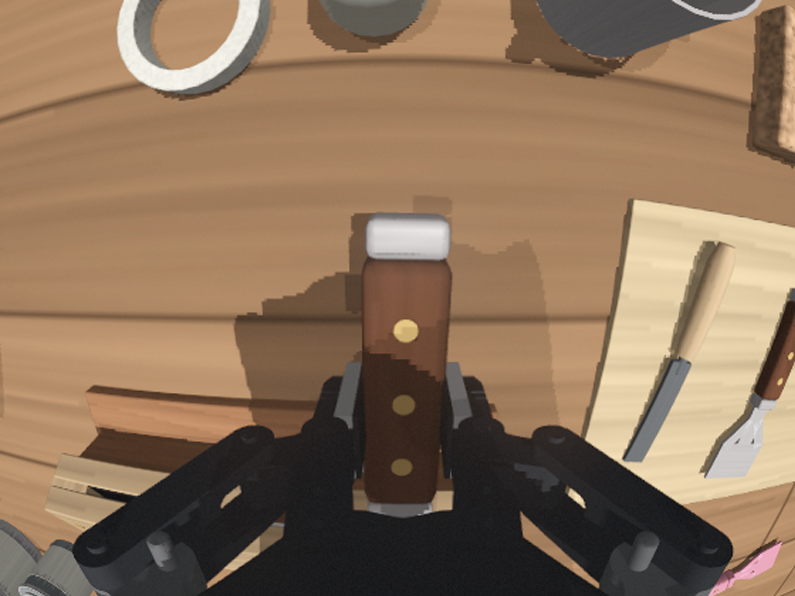

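```bash
python3 - <<'E'
from h import *
a=get_image('top');w=cloud(a);b=get_image('scene');wb=cloud(b)
A=cv2.resize(a['color'][130:225,110:260],(600,380));B=cv2.resize(b['color'][150:250,300:420],(456,380))
cv2.imwrite('pics/ab1.png',cv2.resize(np.hstack([A,B])[:,:,::-1],(800,288)))
for n,w in(('top',w),('scene',wb)):
    P=w.reshape(-1,3)
    for x0 in range(510,620,10):
        e=P[(P[:,0]>x0)&(P[:,0]<x0+10)&(P[:,1]>150)&(P[:,1]<290)&(P[:,2]>70)&(P[:,2]<175)]
        if len(e)>3:print(n,x0,e.mean(0).round(1),np.ptp(e[:,1]).round(),len(e))
E
```

```text
scene 510 [513.9 167.7 102.2] 10.0 9
scene 520 [524.8 162.2 106.5] 10.0 10
scene 530 [535.5 156.4 110.9] 10.0 11
scene 540 [542.9 154.2 116.1] 8.0 4
```

View pics/ab1.png

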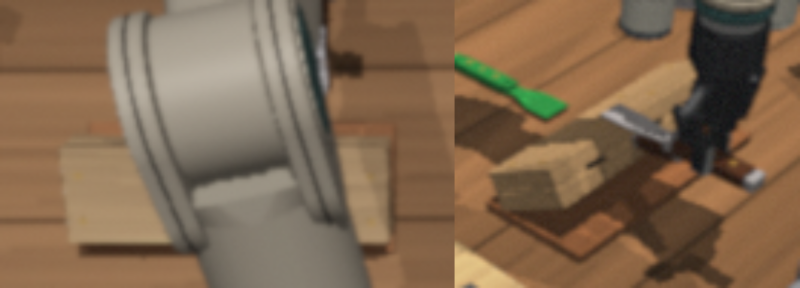

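```bash

python3 -m handwheel '[{"delta_pos":[-0.5,0,3.5],"yaw":0},{"delta_pos":[-0.5,0,3.5],"yaw":0},{"delta_pos":[-0.5,1,3.5],"yaw":0},{"delta_pos":[-0.5,1,3.5],"yaw":0},{"delta_pos":[-0.5,1,1],"yaw":0},{"delta_pos":[0,0,0],"yaw":0},{"delta_pos":[0,0,0],"yaw":0}]'
python3 m.py w4; python3 - <<'E'
from h import *
d=np.load('w4.npz');P=d['w'].reshape(-1,3)
for x0 in range(500,640,10):
    e=P[(P[:,0]>x0)&(P[:,0]<x0+10)&(P[:,1]>150)&(P[:,1]<290)&(P[:,2]>95)&(P[:,2]<175)]
    if len(e)>3:print(x0,e.mean(0).round(1),np.percentile(e[:,1],[2,98]).round(),len(e))
E
```

```text
clock: 7.43
eef_pos: [607.7, 142.7, 303.6]
tool_rot: [3.141, 0.0, 0.001]
force: [0.1, -0.4, -1.7]
width: 24.4
gripper_force: 86.1
7.4333 [607.7 142.7 303.6] [3.1412e+00 3.0000e-04 1.1000e-03]
slope 2130 [ 5.778000e-01 -5.600000e-03 -1.662997e+02] peak x 480.3
 ends 400 [254.  382.1]
 ends 425 [ 45.7 381.5]
 ends 450 [ 45.2 380.8]
 h -1 [-13.5   0.3  14.2] -24.6 1173
 h 7 [-15.7  -0.2  15.8] -32.1 2079
 h 15 [-15.9  -1.4  15.9] -41.8 2443
 h 23 [-11.6   1.1  13.8] -18.7 1055
 h 31 [-11.4   1.1  14. ] -18.8 1137
 h 39 [-11.1   1.5  14.2] -18.8 1191
 h 47 [-10.7   1.5  13.6] -17.6 1229
 h 55 [-10.    1.8  13.4] -17.9 1205
 h 63 [-9.   1.3 12.4] -14.1 424
500 [506.2 194.   98.3] [193. 196.] 9
510 [515.2 191.1 100.3] [189. 193.] 23
520 [526.  182.8 108.7] [175. 188.] 58
530 [534.7 178.8 112.7] [174. 184.] 63
540 [543.8 175.9 113.5] [174. 179.] 30
```

View pics/w4.png

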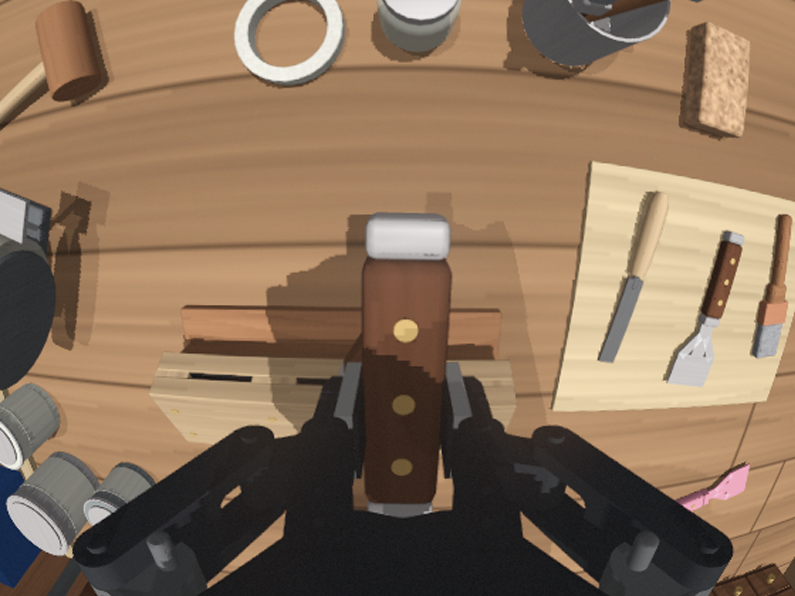

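```bash

python3 -m handwheel '[{"delta_pos":[-0.5,3.9,0],"yaw":0},{"delta_pos":[-0.5,3.9,0],"yaw":0},{"delta_pos":[-0.5,3.9,0],"yaw":0},{"delta_pos":[-0.5,3.9,0],"yaw":0},{"delta_pos":[-0.5,3.9,0],"yaw":0},{"delta_pos":[0,0,0],"yaw":0},{"delta_pos":[0,0,0],"yaw":0}]'
python3 m.py w5; python3 - <<'E'
from h import *
d=np.load('w5.npz');P=d['w'].reshape(-1,3);C=d['c'].reshape(-1,3)
for x0 in range(400,640,10):
    e=P[(P[:,0]>x0)&(P[:,0]<x0+10)&(P[:,1]>100)&(P[:,1]<270)&(P[:,2]>(20 if x0>535 else 92 if x0>480 else 120))&(P[:,2]<175)]
    if len(e)>3:print(x0,e.mean(0).round(1),np.percentile(e[:,1],[2,98]).round(),len(e))
E
```

```text
clock: 8.07
eef_pos: [581.2, 339.5, 300.4]
tool_rot: [3.14, 0.005, 0.004]
force: [0.2, -0.8, -1.9]
width: 24.2
gripper_force: 86.0
8.0667 [581.2 339.5 300.4] [3.1396 0.0048 0.0044]
slope 4222 [ 5.775000e-01 -5.700000e-03 -1.660482e+02] peak x 480.1
 ends 400 [ 46.6 249.8]
 ends 425 [ 46.  258.2]
 ends 450 [ 46.1 268.2]
 h -1 [-13.5   0.3  14.2] -24.5 1168
 h 7 [-15.5  -0.2  15.7] -32.5 2071
 h 15 [-15.9  -1.4  15.9] -41.8 2462
 h 23 [-11.6   1.1  13.9] -18.7 1056
 h 31 [-11.3   1.5  14. ] -18.8 1135
 h 39 [-11.1   1.5  14.2] -18.8 1185
 h 47 [-10.6   1.5  13.7] -17.7 1240
 h 55 [-10.    1.8  13.4] -17.9 1200
 h 63 [-9.   1.5 12.1] -14.1 425
490 [493.4 208.6  94.7] [165. 264.] 105
500 [505.3 185.4  99.9] [168. 197.] 140
510 [515.3 182.4 104.4] [163. 193.] 172
520 [525.1 178.2 108.7] [158. 190.] 201
530 [534.9 172.4 114.1] [153. 184.] 207
540 [545.  167.1 119.1] [148. 179.] 221
550 [555.1 161.8 124.3] [142. 173.] 232
560 [565.1 156.2 129.6] [136. 168.] 237
570 [575.1 150.9 133.9] [132. 163.] 244
580 [584.5 147.4 136.4] [132. 157.] 197
590 [591.  149.  133.9] [144. 152.] 23
```

View pics/w5.png

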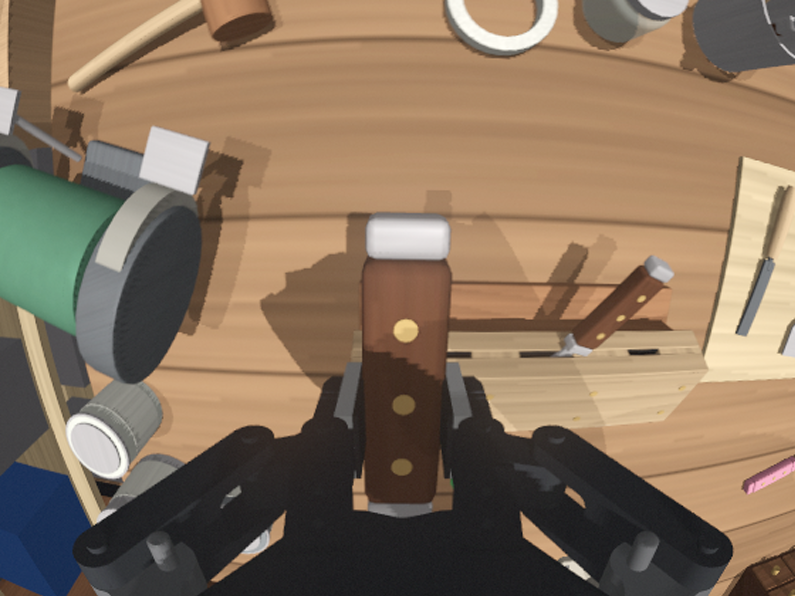

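```bash

python3 -m handwheel '[{"delta_pos":[1.4,-3.7,0],"yaw":0},{"delta_pos":[1.4,-3.7,0],"yaw":0},{"delta_pos":[1.4,-3.7,0],"yaw":0},{"delta_pos":[1.4,-3.7,0],"yaw":0},{"delta_pos":[1.4,-3.7,0],"yaw":0},{"delta_pos":[1.4,-3.7,0],"yaw":0},{"delta_pos":[1.4,-3.7,0],"yaw":0},{"delta_pos":[0,0,-4],"yaw":0},{"delta_pos":[0,0,-4],"yaw":0},{"delta_pos":[0,0,-4],"yaw":0}]'
python3 -m handwheel '[{"delta_pos":[0,0,-4],"yaw":0},{"delta_pos":[0,0,-4],"yaw":0},{"delta_pos":[0,0,-4],"yaw":0},{"delta_pos":[0,0,-2.5],"yaw":0},{"delta_pos":[0,0,-1],"yaw":0},{"delta_pos":[0,0,0],"yaw":0},{"delta_pos":[0,0,0],"yaw":0},{"delta_pos":[0,0,0],"yaw":0}]'
python3 -m handwheel '[{"delta_pos":[0,0,-0.5],"yaw":0},{"delta_pos":[0,0,-0.5],"yaw":0},{"delta_pos":[0,0,-0.5],"yaw":0},{"delta_pos":[0,0,0],"yaw":0},{"delta_pos":[0,0,0],"yaw":0}]'
```

```text
clock: 8.95
eef_pos: [681.1, 73.1, 182.2]
tool_rot: [3.139, -0.0, -0.007]
force: [1.0, 0.8, -1.7]
width: 24.6
gripper_force: 86.1
clock: 9.62
eef_pos: [683.0, 77.7, 31.2]
tool_rot: [3.142, -0.004, -0.001]
force: [0.7, -0.3, -1.0]
width: 23.8
gripper_force: 86.0
clock: 10.03
eef_pos: [680.8, 78.5, 13.7]
tool_rot: [3.141, 0.001, -0.0]
force: [-0.2, -0.4, -0.4]
width: 24.0
gripper_force: 86.0
```

```bash

python3 -m handwheel '[{"delta_pos":[0,0,-0.3],"yaw":0},{"delta_pos":[0,0,-0.3],"yaw":0},{"delta_pos":[0,0,-0.3],"yaw":0},{"delta_pos":[0,0,0],"yaw":0},{"delta_pos":[0,0,0],"yaw":0}]'
python3 -m handwheel '[{"delta_pos":[0,0,0],"yaw":0},{"delta_pos":[0,0,0],"yaw":0},{"delta_pos":[0,0,0],"yaw":0},{"delta_pos":[0,0,0],"yaw":0},{"delta_pos":[0,0,0],"yaw":0},{"delta_pos":[0,0,4],"yaw":0},{"delta_pos":[0,0,4],"yaw":0},{"delta_pos":[0,0,4],"yaw":0},{"delta_pos":[0,0,0],"yaw":0}]' 0.2
```

```text
clock: 10.45
eef_pos: [680.9, 78.4, 4.7]
tool_rot: [3.141, 0.001, -0.0]
force: [0.7, 0.5, -1.3]
width: 24.1
gripper_force: 86.0
clock: 11.2
eef_pos: [687.0, 79.1, 134.0]
tool_rot: [-3.14, -0.015, -0.001]
force: [1.4, 0.5, 0.3]
width: 51.2
gripper_force: 0.0
```

```bash

python3 -m handwheel '[{"delta_pos":[0,0,3.5],"yaw":0},{"delta_pos":[0,0,3.5],"yaw":0},{"delta_pos":[0,0,3.5],"yaw":0},{"delta_pos":[-3.0,1.9,0],"yaw":0},{"delta_pos":[-3.0,1.9,0],"yaw":0},{"delta_pos":[-3.0,1.9,0],"yaw":0},{"delta_pos":[-3.1,2.0,0],"yaw":0},{"delta_pos":[0,0,0],"yaw":0},{"delta_pos":[0,0,0],"yaw":0}]' 1
python3 -m handwheel '[{"delta_pos":[0,0,-3.3],"yaw":0},{"delta_pos":[0,0,-3.3],"yaw":0},{"delta_pos":[0,0,-3.3],"yaw":0},{"delta_pos":[0,0,-2.3],"yaw":0},{"delta_pos":[0,0,-1],"yaw":0},{"delta_pos":[0,0,0],"yaw":0},{"delta_pos":[0,0,0],"yaw":0}]'
```

```text
clock: 11.95
eef_pos: [558.5, 157.5, 230.5]
tool_rot: [-3.141, 0.0, 0.004]
force: [-0.1, -0.3, 0.4]
width: 85.5
gripper_force: 0.0
clock: 12.53
eef_pos: [561.2, 155.0, 98.3]
tool_rot: [3.141, -0.001, -0.001]
force: [0.4, 0.5, -0.8]
width: 85.6
gripper_force: 0.0
```

```bash

python3 -m handwheel '[{"delta_pos":[0,1,0],"yaw":0},{"delta_pos":[0,1,0],"yaw":0},{"delta_pos":[0,1,0],"yaw":0},{"delta_pos":[0,1,0],"yaw":0},{"delta_pos":[0,0.8,0],"yaw":0},{"delta_pos":[0,0.8,0],"yaw":0},{"delta_pos":[0,0,0],"yaw":0}]'
python3 -m handwheel '[{"delta_pos":[0,0,0],"yaw":0},{"delta_pos":[0,0,0],"yaw":0},{"delta_pos":[0,0,0],"yaw":0},{"delta_pos":[0,0,0],"yaw":0},{"delta_pos":[0,0,0],"yaw":0},{"delta_pos":[0,0,0],"yaw":0},{"delta_pos":[0,0,0],"yaw":0}]' -1
cat > k.py <<'E'
from m import *
P=wrist('w%s'%sys.argv[1])[3].reshape(-1,3);y0,y1=map(float,sys.argv[2:4])
for x0 in range(500,620,10):
    e=P[(P[:,0]>x0)&(P[:,0]<x0+10)&(P[:,1]>y0)&(P[:,1]<y1)&(P[:,2]>98)&(P[:,2]<175)]
    if len(e)>3:print(x0,np.median(e,0).round(1),np.percentile(e[:,1],[2,98]).round(1),len(e))
E
python3 k.py 6 160 260
```

```text
clock: 13.12
eef_pos: [564.8, 181.6, 99.7]
tool_rot: [3.105, -0.001, -0.018]
force: [4.5, -53.6, 12.9]
width: 85.5
gripper_force: 26.2
clock: 13.7
eef_pos: [562.5, 211.3, 100.2]
tool_rot: [3.141, -0.005, 0.001]
force: [1.9, -7.3, 9.2]
width: 25.2
gripper_force: 60.7
500 [506.1 210.5 102.8] [198.6 222.7] 202
510 [515.1 211.  107.5] [198.8 222.9] 306
520 [525.1 211.1 112.6] [198.7 223.2] 352
530 [534.9 211.3 117.6] [199.1 223.1] 422
540 [545.6 210.6 123.1] [171.8 247.7] 577
550 [554.7 210.6 157.6] [165.3 256.5] 3847
560 [567.5 211.5 147.5] [168.4 253.5] 4468
570 [574.1 209.5 156.6] [162.8 257.7] 10671
580 [586.5 211.1 142.9] [199.6 222.3] 1221
590 [593.  211.1 138.2] [199.8 222. ] 1817
```

```bash

python3 -m handwheel '[{"delta_pos":[-0.2,0,-0.115],"yaw":0},{"delta_pos":[-0.2,0,-0.115],"yaw":0},{"delta_pos":[-0.2,0,-0.115],"yaw":0},{"delta_pos":[0,0,0],"yaw":0}]'
python3 -m handwheel '[{"delta_pos":[-0.2,0,-0.115],"yaw":0},{"delta_pos":[-0.2,0,-0.115],"yaw":0},{"delta_pos":[0,0,0],"yaw":0},{"delta_pos":[0,0,0],"yaw":0}]'
python3 k.py 7 195 227
```

```text
clock: 14.08
eef_pos: [562.7, 211.4, 100.0]
tool_rot: [-3.14, -0.018, -0.0]
force: [8.6, -8.0, 20.0]
width: 25.4
gripper_force: 62.0
clock: 14.42
eef_pos: [562.8, 211.5, 99.7]
tool_rot: [-3.138, -0.026, -0.001]
force: [12.5, -8.5, 27.9]
width: 25.2
gripper_force: 63.0
500 [506.6 210.8 102.9] [198.9 222.7] 216
510 [515.4 210.8 107.6] [198.5 223.1] 306
520 [525.3 210.7 112.5] [198.8 223.1] 391
530 [535.  211.2 117.5] [198.8 222.9] 442
540 [545.3 210.7 122.7] [199. 223.] 563
550 [555.3 210.7 128.9] [196.6 225.3] 1015
560 [565.5 211.1 134.3] [196.5 225.4] 1328
570 [574.9 211.1 138.6] [195.3 226.8] 3130
580 [586.7 211.  142.6] [199.8 222.2] 1206
590 [593.2 211.  137.9] [199.9 222.1] 1826
```

```bash

python3 -m handwheel '[{"delta_pos":[0.5,0,0.3],"yaw":0},{"delta_pos":[0.5,0,0.3],"yaw":0},{"delta_pos":[0,0,0],"yaw":0}]'
python3 -m handwheel '[{"delta_pos":[0,0,0],"yaw":0},{"delta_pos":[0,0,0],"yaw":0},{"delta_pos":[0,0,0],"yaw":0},{"delta_pos":[0,0,0],"yaw":0},{"delta_pos":[0,0,3.5],"yaw":0},{"delta_pos":[0,0,3.5],"yaw":0},{"delta_pos":[0,0,3.5],"yaw":0},{"delta_pos":[0,0,2.5],"yaw":0},{"delta_pos":[0,0,0],"yaw":0}]' 0.3
python3 -m handwheel '[{"delta_pos":[2.4,-3.3,0],"yaw":0},{"delta_pos":[2.4,-3.3,0],"yaw":0},{"delta_pos":[2.4,-3.3,0],"yaw":0},{"delta_pos":[2.2,-3.3,0],"yaw":0},{"delta_pos":[0,0,-3],"yaw":0},{"delta_pos":[0,0,-3],"yaw":0},{"delta_pos":[0,0,0],"yaw":0},{"delta_pos":[0,0,0],"yaw":0}]'
cat > n.py <<'E'
from m import *
# profile of a flat knife: n.py img x0 x1 y0 y1 zmin
s,T,im,w=wrist('w%s'%sys.argv[1]);print(s['eef_pos'].round(1),s['tool_rot'][2].round(4))
x0,x1,y0,y1,zm=map(float,sys.argv[2:7]);ok=(w[...,0]>x0)&(w[...,0]<x1)&(w[...,1]>y0)&(w[...,1]<y1)&(w[...,2]>zm)&(w[...,2]<zm+35)
P=w[ok];C=im['color'][ok]
for x in np.arange(x0,x1,8):
    g=(P[:,0]>=x)&(P[:,0]<x+8);e=P[g]
    if len(e)>3:print(x,np.percentile(e[:,1],[2,50,98]).round(1),np.median(e[:,2]).round(1),np.median(C[g],0),len(e))
E
python3 n.py 8 540 780 50 110 6
```

```text
clock: 14.72
eef_pos: [562.9, 212.6, 100.1]
tool_rot: [-3.14, -0.006, 0.002]
force: [3.4, -4.1, 10.5]
width: 25.3
gripper_force: 61.2
clock: 15.47
eef_pos: [562.8, 213.4, 233.7]
tool_rot: [-3.137, -0.009, 0.0]
force: [0.4, 0.4, -0.8]
width: 55.6
gripper_force: 0.0
clock: 16.13
eef_pos: [652.1, 80.1, 166.0]
tool_rot: [-3.142, 0.006, 0.001]
force: [0.1, 0.3, 1.0]
width: 55.5
gripper_force: 0.0
[652.1  80.1 166. ] 0.0006
548.0 [68.3 82.1 98. ] 10.5 [206. 201. 201.] 155
556.0 [68.4 83.6 97.8] 10.5 [206. 202. 202.] 190
564.0 [67.6 82.  97.6] 10.7 [207. 202. 202.] 201
572.0 [67.6 82.  96.4] 10.6 [207. 203. 202.] 192
580.0 [67.7 82.  96.2] 10.7 [207. 203. 202.] 215
588.0 [67.8 82.  95.1] 10.5 [207. 203. 202.] 205
596.0 [68.9 81.  94. ] 10.5 [204. 200. 199.] 190
604.0 [69.7 80.9 92.2] 10.5 [141. 137. 136.] 184
612.0 [70.3 80.  90.8] 10.6 [122. 114. 109.] 157
620.0 [70.2 79.9 89.7] 10.6 [103.  98.  96.] 161
628.0 [68.6 79.9 91.3] 16.8 [101.  96.  94.] 146
636.0 [67.7 79.  91.2] 16.9 [103.   93.   88.5] 200
644.0 [66.9 79.  91.2] 17.9 [118.  79.  58.] 220
652.0 [66.  79.  91.1] 17.9 [120.  80.  59.] 232
660.0 [66.1 78.1 91.1] 17.8 [129.  87.  64.] 242
668.0 [65.3 78.1 90.2] 17.7 [131.  88.  64.] 242
676.0 [65.4 77.3 90. ] 18.2 [131.  88.  65.] 240
684.0 [64.5 77.3 89.9] 17.9 [132.  88.  65.] 259
692.0 [64.6 77.3 89.9] 17.9 [131.  88.  65.] 264
700.0 [64.7 76.4 88.9] 17.9 [132.  89.  66.] 253
708.0 [64.  76.4 88.9] 18.0 [133.  89.  66.] 257
716.0 [64.  76.4 88.9] 18.0 [133.  89.  66.] 260
724.0 [64.9 76.4 87.9] 16.8 [125.   87.   64.5] 224
732.0 [64.  74.7 87. ] 16.9 [221. 217. 217.] 226
740.0 [65.8 76.4 86.1] 15.6 [194. 189. 188.] 49
```

```bash

python3 -m handwheel '[{"delta_pos":[-0.3,-0.1,-4],"yaw":-0.036},{"delta_pos":[0,0,-4],"yaw":0},{"delta_pos":[0,0,-4],"yaw":0},{"delta_pos":[0,0,-2.5],"yaw":0},{"delta_pos":[0,0,-1],"yaw":0},{"delta_pos":[0,0,0],"yaw":0},{"delta_pos":[0,0,0],"yaw":0}]'
```

```text
clock: 16.77
eef_pos: [652.7, 79.2, 15.1]
tool_rot: [-3.141, -0.003, -0.036]
force: [0.6, 0.0, 0.1]
width: 55.7
gripper_force: 0.0
```

```bash

python3 -m handwheel '[{"delta_pos":[-0.4,0,-0.5],"yaw":0},{"delta_pos":[0,0,-0.5],"yaw":0},{"delta_pos":[0,0,0],"yaw":0},{"delta_pos":[0,0,0],"yaw":0}]'
python3 -m handwheel '[{"delta_pos":[0,0,0],"yaw":0},{"delta_pos":[0,0,0],"yaw":0},{"delta_pos":[0,0,0],"yaw":0},{"delta_pos":[0,0,0],"yaw":0},{"delta_pos":[0,0,0],"yaw":0},{"delta_pos":[0,0,4],"yaw":0.028},{"delta_pos":[0,0,4],"yaw":0},{"delta_pos":[0,0,4],"yaw":0},{"delta_pos":[0,0,4],"yaw":0},{"delta_pos":[0,0,4],"yaw":0}]' -1
python3 -m handwheel '[{"delta_pos":[-2.7,2.4,0],"yaw":0},{"delta_pos":[-2.7,2.4,0],"yaw":0},{"delta_pos":[-2.7,2.4,0],"yaw":0},{"delta_pos":[-2.7,2.4,0],"yaw":0},{"delta_pos":[-2.7,2.4,0],"yaw":0},{"delta_pos":[-2.7,2.4,0],"yaw":0},{"delta_pos":[-2.7,2.4,0],"yaw":0},{"delta_pos":[-2.7,2.4,0],"yaw":0},{"delta_pos":[-2.7,2.4,0],"yaw":0},{"delta_pos":[-2.7,2.4,0],"yaw":0}]'
python3 -m handwheel '[{"delta_pos":[0,0,0],"yaw":0},{"delta_pos":[0,0,0],"yaw":0},{"delta_pos":[0,0,0],"yaw":0}]'
sed -i 's/x0 in range(-5,110,8)/x0 in range(-5,125,8)/' m.py; python3 m.py w9
```

```text
clock: 17.1
eef_pos: [647.5, 78.5, 4.0]
tool_rot: [-3.141, -0.001, -0.036]
force: [0.4, -0.1, -0.0]
width: 55.4
gripper_force: 0.0
clock: 17.93
eef_pos: [646.5, 78.3, 204.6]
tool_rot: [3.141, 0.001, -0.008]
force: [0.8, -0.0, -2.3]
width: 24.4
gripper_force: 59.3
clock: 18.77
eef_pos: [375.5, 319.1, 203.1]
tool_rot: [3.141, 0.0, -0.008]
force: [-0.8, -0.5, -1.6]
width: 24.3
gripper_force: 59.3
clock: 19.02
eef_pos: [377.4, 318.1, 203.1]
tool_rot: [3.141, -0.0, -0.008]
force: [0.1, -1.6, -0.8]
width: 24.5
gripper_force: 59.3
19.0167 [377.4 318.1 203.1] [ 3.1409e+00 -3.0000e-04 -7.9000e-03]
slope 24349 [ 5.77600e-01 -5.70000e-03 -1.66033e+02] peak x 480.0
 ends 400 [ 47.5 381.7]
 ends 425 [ 47.5 381.6]
 ends 450 [ 49.7 381.3]
 h -1 [-13.6   0.3  14.4] -21.9 1162
 h 7 [-15.7  -0.2  15.7] -29.4 2019
 h 15 [-15.9  -1.5  15.9] -40.0 2423
 h 23 [-12.4   0.3  13. ] -13.9 1001
 h 31 [-12.2   0.7  13.2] -13.8 1070
 h 39 [-12.5   0.3  12.9] -13.9 1116
 h 47 [-12.3   0.3  13.2] -13.8 1187
 h 55 [-12.5   0.3  12.6] -13.9 1208
 h 63 [-12.7  -0.1  12.8] -13.9 1256
 h 71 [-12.5   0.3  12.7] -13.9 1273
 h 79 [-12.1   0.3  12.6] -13.1 1195
 h 87 [-11.6  -0.1  11.5] -12.8 1187
 h 95 [-11.    0.3  11.1] -12.3 374
```

```bash

python3 -m handwheel '[{"delta_pos":[-0.2,0,-3],"yaw":0},{"delta_pos":[0,0,-3],"yaw":0},{"delta_pos":[0,0,-2.5],"yaw":0},{"delta_pos":[0,0,-0.5],"yaw":0},{"delta_pos":[0,0,-0.7],"yaw":0},{"delta_pos":[0,0,-0.7],"yaw":0},{"delta_pos":[0,0,0],"yaw":0}]'
python3 -m handwheel '[{"delta_pos":[0,0,-0.7],"yaw":0},{"delta_pos":[0,0,-0.7],"yaw":0},{"delta_pos":[0,0,-0.7],"yaw":0},{"delta_pos":[0,0,0],"yaw":0}]'
python3 m.py w10
```

```text
clock: 19.65
eef_pos: [375.0, 317.9, 99.2]
tool_rot: [3.141, 0.001, -0.009]
force: [-2.9, -2.0, 2.6]
width: 24.5
gripper_force: 59.9
clock: 19.98
eef_pos: [374.6, 318.3, 78.5]
tool_rot: [3.141, 0.001, -0.008]
force: [-4.5, -1.0, 3.2]
width: 24.3
gripper_force: 59.6
19.9833 [374.6 318.3  78.5] [ 3.1413e+00  7.0000e-04 -8.2000e-03]
slope 56539 [ 5.782000e-01 -5.800000e-03 -1.662427e+02] peak x 479.9
 ends 400 [140.5 381.8]
 ends 425 [163.  381.6]
 ends 450 [182.8 381.3]
 h -1 [-13.7   0.3  14.5] -23.2 1013
 h 7 [-15.6  -0.2  15.7] -32.2 1856
 h 15 [-15.8  -1.8  15.9] -42.9 2321
 h 23 [-11.9   0.7  13.5] -20.7 948
 h 31 [-15.6   0.7  13.5] -22.7 1049
 h 39 [-15.6   0.7  13.6] -25.0 1211
 h 47 [-15.5   0.7  13.7] -27.2 1351
 h 55 [-15.5   0.7  13.6] -29.5 1501
 h 63 [-15.6   0.6  13.7] -31.7 1713
 h 71 [-15.7   0.6  14. ] -33.7 1886
 h 79 [-15.6   0.3  15.4] -33.9 1996
 h 87 [-15.6   0.3  15.6] -36.3 2087
 h 95 [-15.7  -0.4  15.7] -27.6 1742
 h 103 [-15.7  -0.   15.6] -29.4 2173
 h 111 [-15.6  -0.   15.6] -24.2 971
 h 119 [-15.7  -0.1  15.6] -7.5 651
 h 127 [-15.6   0.3  15.6] 3.4 470
```

```bash

python3 -m handwheel '[{"delta_pos":[0,0,-0.6],"yaw":0},{"delta_pos":[0,0,-0.6],"yaw":0},{"delta_pos":[0,0,-0.6],"yaw":0},{"delta_pos":[0,0,-0.3],"yaw":0},{"delta_pos":[0,0,-0.2],"yaw":0},{"delta_pos":[0,0,0],"yaw":0}]'
python3 m.py w11
```

```text
clock: 20.53
eef_pos: [376.7, 319.2, 56.5]
tool_rot: [-3.14, -0.003, -0.008]
force: [-2.2, -1.3, 15.8]
width: 24.3
gripper_force: 60.7
20.5333 [376.7 319.2  56.5] [-3.1397e+00 -2.8000e-03 -8.2000e-03]
slope 68353 [ 5.779000e-01 -5.800000e-03 -1.661214e+02] peak x 479.9
 ends 400 [165.1 381.7]
 ends 425 [187.1 381.6]
 ends 450 [207.4 381.3]
 h -1 [-13.7   0.3  14.5] -25.1 818
 h 7 [-15.8  -0.3  15.7] -33.8 1683
 h 15 [-15.9  -2.6  15.9] -45.5 2209
 h 23 [-15.7  -0.1  13.1] -26.0 873
 h 31 [-15.7  -0.1  13.3] -30.7 1038
 h 39 [-15.6   0.3  13.4] -35.1 1261
 h 47 [-15.6   0.3  13.3] -39.8 1491
 h 55 [-15.7   0.3  13.3] -44.5 1801
 h 63 [-15.7   0.   13.3] -49.1 2180
 h 71 [-15.6   0.3  15. ] -52.0 2645
 h 79 [-15.5   0.3  15.6] -56.0 3004
 h 87 [-15.7  -0.1  15.8] -51.7 2570
 h 95 [-15.7   0.   15.7] -47.8 3229
 h 103 [-15.7   0.1  15.7] -51.4 2857
 h 111 [-15.6  -0.   15.7] -42.6 1029
 h 119 [-15.7   0.3  15.8] -27.9 219
```

```bash

python3 -m handwheel '[{"delta_pos":[-0.5,0,1],"yaw":0},{"delta_pos":[0,0,3],"yaw":0},{"delta_pos":[0,0,4],"yaw":0},{"delta_pos":[0,0,4],"yaw":0},{"delta_pos":[0,0,4],"yaw":0},{"delta_pos":[0,0,3],"yaw":0},{"delta_pos":[0,0,0],"yaw":0}]'
python3 - <<'E'
from h import *
for f in('w1','w5'):
    d=np.load(f+'.npz');w=d['w'];c=d['c'].sum(-1)
    # pixels near face (incl. depth holes into slot); bin along y
    m=(w[...,0]>470)&(w[...,0]<505)&(w[...,1]>40)&(w[...,1]<390)&(w[...,2]>72)&(w[...,2]<108)&(c<150)
    y=w[m][:,1];h,e=np.histogram(y,bins=np.arange(40,390,3));print(f,[(int(a),int(b)) for a,b in zip(e,h) if b>1])
E
```

```text
clock: 21.17
eef_pos: [373.2, 321.4, 251.4]
tool_rot: [-3.133, -0.009, -0.008]
force: [0.1, 0.6, -0.8]
width: 24.3
gripper_force: 59.2
w1 [(94, 3), (97, 5), (100, 7), (103, 6), (106, 7), (109, 4), (112, 6), (115, 11), (118, 7), (121, 8), (124, 6), (187, 3), (190, 5), (193, 6), (196, 4), (226, 6), (229, 9), (232, 7), (235, 7), (280, 8), (283, 10), (286, 10), (289, 10), (292, 6), (319, 5), (322, 8), (325, 10), (328, 9), (331, 8), (334, 11), (337, 8), (340, 10), (343, 3)]
w5 [(94, 3), (97, 7), (100, 4), (103, 4), (106, 6), (109, 6), (112, 6), (115, 5), (118, 5), (121, 5), (124, 3), (208, 2), (211, 2), (214, 3), (220, 3), (223, 2), (226, 2), (229, 2), (280, 3), (283, 4), (286, 4), (289, 3), (292, 2), (295, 2), (298, 2)]
```

```bash

python3 -m handwheel '[{"delta_pos":[2.9,-2.6,0],"yaw":0},{"delta_pos":[2.9,-2.6,0],"yaw":0},{"delta_pos":[2.9,-2.6,0],"yaw":0},{"delta_pos":[2.9,-2.6,0],"yaw":0},{"delta_pos":[2.9,-2.6,0],"yaw":0},{"delta_pos":[2.9,-2.6,0],"yaw":0},{"delta_pos":[2.9,-2.6,0],"yaw":0},{"delta_pos":[2.9,-2.6,0],"yaw":0},{"delta_pos":[0,0,-4],"yaw":0},{"delta_pos":[0,0,-4],"yaw":0}]'
python3 -m handwheel '[{"delta_pos":[0,0,-2],"yaw":0},{"delta_pos":[0,0,0],"yaw":0},{"delta_pos":[0,0,0],"yaw":0},{"delta_pos":[0,0,0],"yaw":0},{"delta_pos":[0,0,0],"yaw":0}]'
python3 m.py w12
```

```text
clock: 22.0
eef_pos: [606.2, 107.4, 165.5]
tool_rot: [3.141, -0.007, -0.013]
force: [-0.1, 0.9, -1.6]
width: 24.1
gripper_force: 59.2
clock: 22.42
eef_pos: [603.7, 111.0, 147.3]
tool_rot: [-3.141, -0.004, -0.008]
force: [0.5, -1.1, -0.4]
width: 24.3
gripper_force: 59.2
22.4167 [603.7 111.  147.3] [-3.1408 -0.0039 -0.0078]
slope 534 [ 5.775000e-01 -5.800000e-03 -1.661163e+02] peak x 480.2
 ends 400 [216.6 381.7]
 ends 425 [202.7 381.2]
 ends 450 [189.2 381.2]
 h -1 [-13.7   0.5  14.5] -24.3 848
 h 7 [-15.7  -0.6  15.7] -33.4 1727
 h 15 [-15.9  -1.8  15.9] -45.4 2191
 h 23 [-12.1   0.7  13.2] -25.8 865
 h 31 [-12.    0.7  13.3] -30.1 998
 h 39 [-11.8   0.7  13.4] -34.2 1194
 h 47 [-11.8   0.6  13.5] -38.5 1419
 h 55 [-11.8   0.6  13.2] -42.9 1670
 h 63 [-11.7   0.9  13.4] -47.1 2011
 h 71 [-11.6   0.9  13.4] -50.6 2387
 h 79 [-10.7   0.9  12.7] -54.2 2484
 h 87 [-10.3   0.9  12.3] -53.6 2033
 h 95 [-1.1  0.8  9.1] -45.9 12
```

```bash

python3 -m handwheel '[{"delta_pos":[0,0.2,-0.19],"yaw":0},{"delta_pos":[-1,0,-0.578],"yaw":0},{"delta_pos":[-0.8,0,-0.462],"yaw":0},{"delta_pos":[0,0,0],"yaw":0},{"delta_pos":[0,0,0],"yaw":0}]'
python3 -m handwheel '[{"delta_pos":[-0.4,0,-0.231],"yaw":0},{"delta_pos":[-0.4,0,-0.231],"yaw":0},{"delta_pos":[-0.4,0,-0.231],"yaw":0},{"delta_pos":[-0.4,0,-0.231],"yaw":0},{"delta_pos":[0,0,0],"yaw":0}]'
```

```text
clock: 22.88
eef_pos: [584.4, 112.8, 133.6]
tool_rot: [-3.141, -0.001, -0.008]
force: [0.6, 0.1, -0.3]
width: 24.5
gripper_force: 59.3
clock: 23.3
eef_pos: [566.6, 112.4, 123.1]
tool_rot: [3.141, 0.002, -0.008]
force: [0.4, -0.3, -1.5]
width: 24.4
gripper_force: 59.3
```

```bash

python3 -m handwheel '[{"delta_pos":[-0.5,0,-0.289],"yaw":0},{"delta_pos":[-0.5,0,-0.289],"yaw":0},{"delta_pos":[-0.5,0,-0.289],"yaw":0},{"delta_pos":[-0.5,0,-0.289],"yaw":0},{"delta_pos":[0,0,0],"yaw":0}]'
python3 -m handwheel '[{"delta_pos":[-0.5,0,-0.289],"yaw":0},{"delta_pos":[-0.5,0,-0.289],"yaw":0},{"delta_pos":[-0.5,0,-0.289],"yaw":0},{"delta_pos":[-0.5,0,-0.289],"yaw":0},{"delta_pos":[0,0,0],"yaw":0}]'
```

```text
clock: 23.72
eef_pos: [546.1, 112.4, 111.4]
tool_rot: [3.141, 0.003, -0.008]
force: [-1.2, -0.1, -1.7]
width: 24.2
gripper_force: 59.3
clock: 24.13
eef_pos: [526.3, 112.4, 100.1]
tool_rot: [3.141, 0.002, -0.008]
force: [-2.8, 0.5, -0.1]
width: 24.6
gripper_force: 59.5
```

```bash

python3 -m handwheel '[{"delta_pos":[-0.5,0,-0.289],"yaw":0},{"delta_pos":[-0.5,0,-0.289],"yaw":0},{"delta_pos":[-0.4,0,-0.231],"yaw":0},{"delta_pos":[-0.3,0,-0.173],"yaw":0},{"delta_pos":[0,0,0],"yaw":0}]'
python3 -m handwheel '[{"delta_pos":[-0.2,0,-0.115],"yaw":0},{"delta_pos":[-0.2,0,-0.115],"yaw":0},{"delta_pos":[-0.2,0,-0.115],"yaw":0},{"delta_pos":[0,0,0],"yaw":0}]'
```

```text
clock: 24.55
eef_pos: [520.7, 112.9, 95.7]
tool_rot: [-3.138, -0.02, -0.01]
force: [6.2, -2.6, 27.7]
width: 24.3
gripper_force: 62.5
clock: 24.88
eef_pos: [520.7, 113.1, 94.9]
tool_rot: [-3.136, -0.032, -0.012]
force: [11.8, -3.7, 40.1]
width: 24.3
gripper_force: 64.4
```

```bash

python3 -m handwheel '[{"delta_pos":[0.6,0,0.35],"yaw":0},{"delta_pos":[0.6,0,0.35],"yaw":0},{"delta_pos":[0.1,0,0.1],"yaw":0},{"delta_pos":[0,0,0],"yaw":0}]'
python3 m.py w13; python3 k.py 14 90 135;cp pics/w14.png pics/v.png
```

```text
clock: 25.22
eef_pos: [518.3, 112.5, 95.0]
tool_rot: [3.142, -0.0, -0.008]
force: [0.8, -0.9, 0.1]
width: 24.6
gripper_force: 60.1
25.2167 [518.3 112.5  95. ] [ 3.1416e+00 -3.0000e-04 -8.3000e-03]
slope 3193 [ 5.777000e-01 -5.800000e-03 -1.661641e+02] peak x 480.1
 ends 400 [ 45.1 380.4]
 ends 425 [ 49.4 370.1]
 ends 450 [ 60.6 339.6]
 h -1 [-13.7   0.3  14.6] -24.8 853
 h 7 [-15.7  -0.2  15.7] -33.6 1739
 h 15 [-15.9  -2.2  15.9] -45.3 2236
 h 23 [-12.3   0.3  13. ] -25.8 879
 h 31 [-12.2   0.3  13.2] -29.8 1012
 h 39 [-12.3   0.3  13. ] -33.8 1220
 h 47 [-12.3   0.3  12.9] -37.8 1425
 h 55 [-12.4   0.3  12.7] -41.9 1649
 h 63 [-12.4   0.   12.6] -46.0 1987
 h 71 [-12.3   0.3  12.8] -49.6 2330
 h 79 [-11.7   0.1  11.9] -52.4 2436
 h 87 [-11.2   0.1  11.4] -53.5 2101
 h 95 [-9.7 -0.3 10.6] -46.1 174
500 [508.1 111.8 103.4] [ 98.4 125.7] 369
510 [515.2 112.  110.2] [ 98.2 126.1] 1122
520 [528.6 111.3 130.5] [ 90.9 134. ] 4500
530 [534.8 116.2 163. ] [ 90.7 134.2] 4701
540 [545.2 112.  122.6] [ 99.6 124.1] 1175
550 [555.3 111.8 127.7] [ 99.6 124. ] 1436
560 [565.3 111.8 132.6] [ 99.5 124. ] 1773
570 [575.3 112.  137.8] [ 99.7 124. ] 2178
580 [585.2 111.9 142.7] [ 99.6 124. ] 2666
590 [595.  111.8 146. ] [100.2 123.3] 3030
600 [604.1 111.7 149.2] [100.7 122.6] 2619
610 [610.1 119.2 139.5] [115.7 120.5] 10
```

View pics/w14.png

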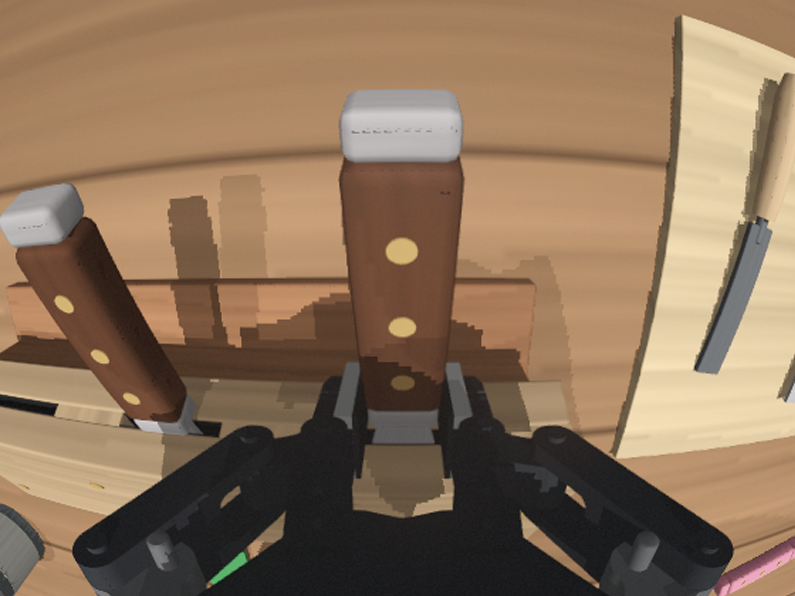

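```bash

python3 -m handwheel '[{"delta_pos":[-0.12,0,0.2],"yaw":0},{"delta_pos":[-0.12,0,0.2],"yaw":0},{"delta_pos":[-0.1,0,0.15],"yaw":0},{"delta_pos":[0,0,0],"yaw":0}]'
python3 -m handwheel '[{"delta_pos":[-0.4,0,-0.231],"yaw":0},{"delta_pos":[-0.4,0,-0.231],"yaw":0},{"delta_pos":[0,0,0],"yaw":0}]'
python3 m.py w15 | tail -12
```

```text
clock: 25.65
eef_pos: [514.3, 112.2, 100.3]
tool_rot: [3.141, 0.001, -0.008]
force: [3.9, -1.2, -11.0]
width: 24.2
gripper_force: 59.6
clock: 25.9
eef_pos: [508.0, 112.7, 96.2]
tool_rot: [-3.141, -0.003, -0.008]
force: [5.0, 0.8, -8.6]
width: 24.7
gripper_force: 60.0
 h -1 [-13.6  -0.2  14.5] -24.3 848
 h 7 [-15.8  -0.2  15.7] -34.3 1725
 h 15 [-15.9  -2.6  15.9] -46.0 2198
 h 23 [-12.1   0.3  13.2] -27.1 823
 h 31 [-12.    0.7  13.2] -31.8 988
 h 39 [-12.    0.6  13.2] -36.4 1205
 h 47 [-12.1   0.6  13.2] -41.1 1438
 h 55 [-12.    0.6  13. ] -45.9 1733
 h 63 [-12.    0.6  13.1] -50.6 2132
 h 71 [-11.9   0.6  13.2] -54.0 2523
 h 79 [-11.    0.6  12.2] -58.7 2765
 h 87 [-10.5   0.6  11.7] -56.6 1987
```

```bash

python3 -m handwheel '[{"delta_pos":[-0.3,0,-0.2],"yaw":0},{"delta_pos":[-0.3,0,-0.2],"yaw":0},{"delta_pos":[0,0,0],"yaw":0}]'
python3 -m handwheel '[{"delta_pos":[-0.3,0,-0.2],"yaw":0},{"delta_pos":[0,0,0],"yaw":0}]'
python3 k.py 16 90 135
```

```text
clock: 26.2
eef_pos: [501.4, 112.7, 92.2]
tool_rot: [-3.141, -0.002, -0.008]
force: [5.1, 0.2, -6.9]
width: 24.2
gripper_force: 60.0
clock: 26.37
eef_pos: [500.0, 112.8, 91.1]
tool_rot: [-3.141, -0.005, -0.008]
force: [6.3, -0.7, -0.9]
width: 24.4
gripper_force: 60.6
500 [507.1 112.  121.8] [ 90.7 134.3] 2329
510 [514.6 113.1 160.5] [ 90.8 133.9] 8403
520 [525.2 111.9 119.2] [ 99.8 124.2] 1107
530 [535.4 111.8 125.3] [ 99.7 124.1] 1381
540 [545.3 111.7 130.8] [ 99.6 124. ] 1724
550 [555.3 111.7 136.8] [ 99.6 123.9] 2168
560 [565.3 111.6 142.4] [ 99.5 123.7] 2760
570 [575.  111.5 146.3] [ 99.9 123.2] 3239
580 [584.2 111.4 149.9] [100.5 122.4] 2963
590 [590.1 112.3 141.4] [102.4 120.9] 56
```

```bash

python3 -m handwheel '[{"delta_pos":[-0.3,0,-0.2],"yaw":0},{"delta_pos":[-0.2,0,-0.15],"yaw":0},{"delta_pos":[0,0,0],"yaw":0},{"delta_pos":[0,0,0],"yaw":0}]'
```

```text
clock: 26.75
eef_pos: [500.6, 112.9, 90.1]
tool_rot: [-3.139, -0.016, -0.009]
force: [10.6, -2.3, 11.5]
width: 23.8
gripper_force: 62.0
```

```bash

python3 -m handwheel '[{"delta_pos":[0.4,0,0.3],"yaw":0},{"delta_pos":[0,0,0],"yaw":0}]'
python3 -m handwheel '[{"delta_pos":[0,0,0],"yaw":0},{"delta_pos":[0,0,0],"yaw":0},{"delta_pos":[0,0,0],"yaw":0},{"delta_pos":[0,0,0],"yaw":0},{"delta_pos":[0,0,2],"yaw":0},{"delta_pos":[0,0,4],"yaw":0},{"delta_pos":[0,0,4],"yaw":0},{"delta_pos":[0,0,4],"yaw":0},{"delta_pos":[3,0,0],"yaw":0},{"delta_pos":[0,0,0],"yaw":0}]' 0.3
python3 k.py 17 70 250
python3 k.py 18 92 134;python3 k.py 18 190 235
```

```text
clock: 26.92
eef_pos: [499.9, 112.9, 91.1]
tool_rot: [-3.14, -0.006, -0.009]
force: [7.1, -0.7, 4.5]
width: 24.3
gripper_force: 61.5
clock: 27.75
eef_pos: [530.1, 112.8, 232.2]
tool_rot: [-3.14, -0.006, -0.008]
force: [1.2, 0.2, 0.1]
width: 55.7
gripper_force: 0.0
500 [505.8 122.5 102.8] [100.6 221.7] 406
510 [515.3 123.5 107.7] [100.6 221.7] 496
520 [525.1 125.  112.5] [100.2 222. ] 562
530 [535.1 198.5 117.9] [100.4 222.1] 616
540 [545.1 124.6 123. ] [ 99.9 222.1] 676
550 [555.  124.4 128.2] [100.  222.3] 723
560 [565.1 124.5 133.6] [ 99.7 222.4] 790
570 [575.2 123.5 138.2] [ 99.8 222.3] 882
580 [585.2 123.  142.7] [100.8 222.1] 840
590 [592.7 200.6 138.2] [101.6 221.5] 508
500 [505.8 112.4 102.8] [100.1 124.5] 225
510 [515.3 112.3 108.1] [ 99.6 124.4] 265
520 [525.1 112.3 113. ] [ 99.7 124.8] 293
530 [535.2 112.1 118.3] [ 99.8 124.4] 321
540 [545.2 112.  123.2] [ 99.4 124.2] 341
550 [555.2 112.  128.6] [ 99.5 124.2] 382
560 [565.  111.9 134.1] [ 99.2 124.1] 420
570 [575.2 111.8 138.3] [ 99.2 124.2] 465
580 [585.2 111.7 142.9] [100.3 123. ] 462
590 [592.5 111.6 138. ] [100.7 122.5] 224
500 [505.6 209.1 102.7] [198.5 222.5] 198
510 [514.9 208.8 107. ] [198.4 222.9] 254
520 [525.3 207.5 111.9] [198.5 222.9] 304
530 [535.1 207.6 117.2] [198.7 222.8] 314
540 [545.2 208.2 122.5] [198.6 222.9] 353
550 [555.1 207.4 127.6] [198.9 223.1] 368
560 [565.  208.1 133. ] [198.8 223.3] 407
570 [575.3 208.  137.7] [199.  223.1] 440
580 [585.1 208.4 142.2] [199.8 222.5] 428
590 [592.9 210.2 138.8] [200.4 222.2] 263
```

```bash

python3 -m handwheel '[{"delta_pos":[0.2,-3.7,0],"yaw":0},{"delta_pos":[0.2,-3.7,0],"yaw":0},{"delta_pos":[0.2,-3.7,0],"yaw":0},{"delta_pos":[0.2,-3.7,0],"yaw":0},{"delta_pos":[0.2,-3.7,0],"yaw":0},{"delta_pos":[0,-3.7,0],"yaw":0},{"delta_pos":[0,-3.7,0],"yaw":0},{"delta_pos":[0,-3.7,0],"yaw":0},{"delta_pos":[0,-3.7,-1],"yaw":0},{"delta_pos":[0,0,-2],"yaw":0}]'
python3 -m handwheel '[{"delta_pos":[0,0,-2],"yaw":0},{"delta_pos":[0,0,0],"yaw":0},{"delta_pos":[0,0,0],"yaw":0}]'
python3 n.py 19 410 660 -270 -170 16
```

```text
clock: 28.73
eef_pos: [534.3, -230.3, 199.9]
tool_rot: [3.135, 0.0, -0.019]
force: [-0.0, -1.1, -0.1]
width: 55.7
gripper_force: 0.0
clock: 28.98
eef_pos: [534.3, -219.0, 177.8]
tool_rot: [-3.139, 0.006, -0.008]
force: [-0.6, -0.2, 0.8]
width: 55.2
gripper_force: 0.0
[ 534.3 -219.   177.8] -0.0077
426.0 [-231.6 -227.5 -223.4] 19.2 [149. 142. 133.] 11
434.0 [-231.7 -213.6 -181.4] 19.5 [146. 141. 139.] 229
442.0 [-233.  -204.2 -174.8] 19.4 [146. 142. 140.] 387
450.0 [-234.7 -205.4 -175.1] 19.6 [145. 141. 139.] 391
458.0 [-235.6 -206.7 -176.6] 19.6 [145. 141. 139.] 413
466.0 [-236.6 -208.  -178.2] 19.5 [141.  137.  134.5] 426
474.0 [-234.4 -207.  -179.4] 19.6 [104. 100.  98.] 376
482.0 [-231.3 -207.3 -183.1] 19.6 [102.  98.  96.] 352
490.0 [-227.3 -209.4 -190.8] 19.4 [102.  99.  97.] 274
498.0 [-224.3 -211.5 -198.5] 19.5 [100.5  96.   94. ] 196
506.0 [-224.3 -214.1 -204.8] 19.5 [78. 74. 71.] 158
514.0 [-227.2 -217.6 -205.2] 25.7 [78. 73. 70.] 153
522.0 [-229.  -217.7 -205.3] 25.7 [90.  78.  72.5] 196
530.0 [-231.  -218.7 -206.5] 26.9 [91. 63. 45.] 238
538.0 [-232.7 -219.7 -207.5] 26.8 [95. 66. 48.] 228
546.0 [-233.7 -221.1 -208.6] 26.8 [102.  71.  51.] 250
554.0 [-235.5 -222.6 -210.2] 26.9 [102.  70.  50.] 230
562.0 [-236.4 -224.4 -211.6] 27.0 [102.  70.  51.] 257
570.0 [-238.2 -225.4 -212.6] 27.0 [103.  71.  51.] 252
578.0 [-239.  -226.3 -214.3] 26.8 [102.  71.  51.] 237
586.0 [-239.9 -228.1 -215.5] 27.0 [103.  71.  51.] 253
594.0 [-241.8 -229.1 -216.7] 26.9 [103.  71.  51.] 259
602.0 [-243.4 -230.8 -218.4] 26.8 [103.  71.  51.] 262
610.0 [-243.5 -231.9 -220.2] 25.7 [101.  72.  53.] 236
618.0 [-244.4 -231.9 -222.1] 26.0 [180. 175. 175.] 209
```

```bash

python3 -m handwheel '[{"delta_pos":[0,0,-4],"yaw":-0.08},{"delta_pos":[0,0,-4],"yaw":-0.078},{"delta_pos":[0,0,-4],"yaw":0},{"delta_pos":[0,0,-2.5],"yaw":0},{"delta_pos":[0,0,-0.8],"yaw":0},{"delta_pos":[0,0,0],"yaw":0},{"delta_pos":[0,0,0],"yaw":0}]'
python3 n.py 20 520 640 -270 -170 16
```

```text
clock: 29.62
eef_pos: [537.9, -220.5, 28.1]
tool_rot: [3.141, -0.002, -0.166]
force: [-0.5, -0.3, -0.0]
width: 55.4
gripper_force: 0.0
[ 537.9 -220.5   28.1] -0.1656
520.0 [-247.3 -218.2 -205.1] 26.1 [72. 69. 68.] 642
528.0 [-248.5 -219.7 -191.9] 27.1 [45. 32. 24.] 825
536.0 [-261.7 -225.8 -192.8] 27.8 [46. 34. 25.] 1270
544.0 [-250.6 -217.1 -182.2] 27.3 [50. 36. 27.] 1096
552.0 [-234.6 -218.7 -189.4] 27.2 [84. 58. 41.] 1063
560.0 [-236.3 -224.  -211.1] 26.9 [89. 61. 43.] 864
568.0 [-237.6 -225.1 -212.5] 27.0 [102.  69.  49.] 916
576.0 [-239.  -226.6 -214. ] 26.9 [102.  69.  49.] 957
584.0 [-240.4 -227.7 -215. ] 26.9 [103.  70.  50.] 997
592.0 [-241.4 -229.1 -216.6] 27.1 [104.  71.  51.] 1007
600.0 [-242.9 -230.3 -217.7] 26.9 [104.  71.  52.] 1049
608.0 [-243.1 -231.6 -219.6] 26.2 [99. 69. 51.] 973
616.0 [-244.6 -233.2 -221.9] 25.9 [181. 177. 176.] 946
624.0 [-241.6 -228.9 -222.3] 25.1 [157. 153. 152.] 195
```

```bash

python3 -m handwheel '[{"delta_pos":[-0.4,0.15,-0.7],"yaw":0},{"delta_pos":[0,0,-0.7],"yaw":0},{"delta_pos":[0,0,0],"yaw":0},{"delta_pos":[0,0,0],"yaw":0}]'
python3 -m handwheel '[{"delta_pos":[0,0,0],"yaw":0},{"delta_pos":[0,0,0],"yaw":0},{"delta_pos":[0,0,0],"yaw":0},{"delta_pos":[0,0,0],"yaw":0},{"delta_pos":[0,0,0],"yaw":0},{"delta_pos":[0,0,3],"yaw":0},{"delta_pos":[0,0,4],"yaw":0},{"delta_pos":[0,0,4],"yaw":0.08},{"delta_pos":[0,0,4],"yaw":0.078},{"delta_pos":[0,0,4],"yaw":0}]' -1
python3 -m handwheel '[{"delta_pos":[-1.07,3.6,0.2],"yaw":0},{"delta_pos":[-1.07,3.6,0.2],"yaw":0},{"delta_pos":[-1.07,3.6,0],"yaw":0},{"delta_pos":[-1.07,3.6,0],"yaw":0},{"delta_pos":[-1.07,3.6,0],"yaw":0},{"delta_pos":[-1.07,3.6,0],"yaw":0},{"delta_pos":[-1.07,3.6,0],"yaw":0},{"delta_pos":[-1.07,3.6,0],"yaw":0},{"delta_pos":[-1.07,3.6,0],"yaw":0},{"delta_pos":[-1.07,3.6,0],"yaw":0}]'
python3 -m handwheel '[{"delta_pos":[-1.07,3.6,0],"yaw":0},{"delta_pos":[-1.07,3.6,0],"yaw":0},{"delta_pos":[-1.07,3.6,0],"yaw":0},{"delta_pos":[-1.07,3.6,0],"yaw":0},{"delta_pos":[-1.07,3.6,0],"yaw":0},{"delta_pos":[0,0,0],"yaw":0},{"delta_pos":[0,0,0],"yaw":0},{"delta_pos":[0,0,0],"yaw":0}]'
python3 m.py w21
```

```text
clock: 30.0
eef_pos: [532.6, -218.9, 12.8]
tool_rot: [-3.141, 0.0, -0.166]
force: [-0.1, -0.5, 0.6]
width: 55.3
gripper_force: 0.0
clock: 30.83
eef_pos: [531.9, -218.9, 204.0]
tool_rot: [-3.141, 0.001, -0.005]
force: [0.9, -0.3, -1.8]
width: 23.9
gripper_force: 59.6
clock: 31.67
eef_pos: [424.5, 142.4, 206.5]
tool_rot: [3.141, 0.001, -0.008]
force: [0.9, 0.9, -2.7]
width: 24.3
gripper_force: 59.7
clock: 32.33
eef_pos: [371.8, 320.3, 206.2]
tool_rot: [3.14, 0.001, -0.008]
force: [-0.1, 0.8, -1.7]
width: 24.6
gripper_force: 59.7
32.3333 [371.8 320.3 206.2] [ 3.14e+00  8.00e-04 -7.80e-03]
slope 24195 [ 5.775000e-01 -5.800000e-03 -1.659544e+02] peak x 480.0
 ends 400 [ 47.4 382. ]
 ends 425 [ 47.  381.7]
 ends 450 [ 49.1 381.5]
 h -1 [-13.6   0.3  14.4] -21.6 1171
 h 7 [-15.6  -0.2  15.7] -29.5 1993
 h 15 [-15.9  -1.5  15.9] -39.9 2464
 h 23 [-12.4   0.3  13. ] -13.5 995
 h 31 [-12.3   0.3  13.3] -13.5 1052
 h 39 [-12.5   0.3  13. ] -13.6 1125
 h 47 [-12.3   0.3  13.2] -13.4 1174
 h 55 [-12.5   0.3  12.7] -13.5 1201
 h 63 [-12.7  -0.1  12.6] -13.5 1252
 h 71 [-12.4   0.1  12.8] -13.5 1260
 h 79 [-12.1   0.3  12.6] -12.7 1196
 h 87 [-11.6  -0.1  11.5] -12.5 1185
 h 95 [-10.9  -0.1  11.1] -12.0 379
```

```bash

python3 -m handwheel '[{"delta_pos":[0.3,0,-3],"yaw":0},{"delta_pos":[0,0,-3],"yaw":0},{"delta_pos":[0,0,-2.5],"yaw":0},{"delta_pos":[0,0,-0.8],"yaw":0},{"delta_pos":[0,0,-0.7],"yaw":0},{"delta_pos":[0,0,-0.7],"yaw":0},{"delta_pos":[0,0,-0.7],"yaw":0},{"delta_pos":[0,0,-0.7],"yaw":0},{"delta_pos":[0,0,-0.7],"yaw":0},{"delta_pos":[0,0,0],"yaw":0}]'
python3 -m handwheel '[{"delta_pos":[0,0,-0.6],"yaw":0},{"delta_pos":[0,0,-0.6],"yaw":0},{"delta_pos":[0,0,-0.6],"yaw":0},{"delta_pos":[0,0,-0.3],"yaw":0},{"delta_pos":[0,0,-0.3],"yaw":0},{"delta_pos":[0,0,0],"yaw":0},{"delta_pos":[0,0,0],"yaw":0}]'
python3 m.py w22
```

```text
clock: 33.22
eef_pos: [374.2, 320.5, 78.8]
tool_rot: [3.141, 0.002, -0.008]
force: [-5.0, -1.5, 2.8]
width: 24.1
gripper_force: 59.5
clock: 33.8
eef_pos: [376.0, 321.7, 56.3]
tool_rot: [-3.14, -0.002, -0.008]
force: [-2.7, -1.6, 19.1]
width: 24.4
gripper_force: 61.4
33.8 [376.  321.7  56.3] [-3.1399e+00 -1.7000e-03 -8.4000e-03]
slope 67587 [ 5.779000e-01 -5.800000e-03 -1.661298e+02] peak x 479.9
 ends 400 [167.7 381.8]
 ends 425 [189.5 381.5]
 ends 450 [210.1 381.3]
 h -1 [-13.6  -0.2  14.5] -24.1 853
 h 7 [-15.8  -0.6  15.8] -33.8 1699
 h 15 [-15.9  -2.2  15.9] -45.8 2179
 h 23 [-15.7   0.3  13.2] -26.4 843
 h 31 [-15.6  -0.1  13.2] -31.2 1016
 h 39 [-15.6   0.3  13.5] -35.9 1238
 h 47 [-15.7   0.3  13.5] -40.9 1497
 h 55 [-15.6   0.3  13.3] -45.9 1805
 h 63 [-15.6   0.3  13.3] -50.8 2224
 h 71 [-15.6   0.3  13.7] -54.0 2731
 h 79 [-15.7   0.3  15.5] -58.3 3069
 h 87 [-15.7  -0.2  15.7] -54.5 2518
 h 95 [-15.7   0.   15.6] -47.7 3224
 h 103 [-15.7   0.1  15.7] -51.6 3016
 h 111 [-15.6  -0.1  15.6] -43.8 1074
 h 119 [-15.6  -0.   15.7] -32.4 74
```

```bash

python3 -m handwheel '[{"delta_pos":[-0.5,0,1],"yaw":0},{"delta_pos":[0,0,3],"yaw":0},{"delta_pos":[0,0,4],"yaw":0},{"delta_pos":[0,0,4],"yaw":0},{"delta_pos":[0,0,4],"yaw":0},{"delta_pos":[0,0,3],"yaw":0},{"delta_pos":[2,-0.2,0],"yaw":0},{"delta_pos":[3.6,-0.2,0],"yaw":0},{"delta_pos":[3.6,-0.2,0],"yaw":0},{"delta_pos":[3.6,-0.2,0],"yaw":0}]'
python3 -m handwheel '[{"delta_pos":[3.6,0,0],"yaw":0},{"delta_pos":[3.6,0,0],"yaw":0},{"delta_pos":[3.4,0,0],"yaw":0},{"delta_pos":[0,0,-3],"yaw":0},{"delta_pos":[0,0,-3],"yaw":0},{"delta_pos":[0,0,-3],"yaw":0},{"delta_pos":[0,0,0],"yaw":0},{"delta_pos":[0,0,0],"yaw":0},{"delta_pos":[0,0,0],"yaw":0}]'
python3 m.py w23
```

```text
clock: 34.68
eef_pos: [499.6, 313.1, 245.3]
tool_rot: [-3.141, -0.001, -0.007]
force: [0.6, 1.0, 0.1]
width: 24.8
gripper_force: 59.4
clock: 35.43
eef_pos: [605.3, 313.6, 156.3]
tool_rot: [-3.14, -0.002, -0.008]
force: [0.3, 0.8, -1.7]
width: 24.5
gripper_force: 59.4
35.4333 [605.3 313.6 156.3] [-3.1404e+00 -2.3000e-03 -8.1000e-03]
slope 680 [ 5.780000e-01 -5.900000e-03 -1.662162e+02] peak x 480.1
 ends 400 [ 46.2 215.7]
 ends 425 [ 45.7 231.1]
 ends 450 [ 45.9 240.5]
 h -1 [-13.6   0.3  14.5] -23.6 866
 h 7 [-15.7  -1.   15.8] -33.9 1719
 h 15 [-15.8  -1.8  15.9] -45.7 2151
 h 23 [-12.    0.3  13.1] -26.4 831
 h 31 [-12.    0.7  13.3] -31.1 975
 h 39 [-11.9   0.6  13.3] -35.7 1201
 h 47 [-11.8   0.6  13.4] -40.3 1428
 h 55 [-11.8   0.6  13.3] -45.1 1718
 h 63 [-11.8   0.6  13.2] -49.8 2077
 h 71 [-11.7   0.9  13.3] -53.4 2547
 h 79 [-10.8   0.8  12.5] -57.8 2673
 h 87 [-10.4   0.8  12.1] -56.6 2119
```

```bash

python3 -m handwheel '[{"delta_pos":[0,-0.04,-0.62],"yaw":0},{"delta_pos":[-1,0,-0.578],"yaw":0},{"delta_pos":[-0.8,0,-0.462],"yaw":0},{"delta_pos":[0,0,0],"yaw":0},{"delta_pos":[0,0,0],"yaw":0}]'
python3 -m handwheel '[{"delta_pos":[-0.4,0,-0.231],"yaw":0},{"delta_pos":[-0.4,0,-0.231],"yaw":0},{"delta_pos":[-0.4,0,-0.231],"yaw":0},{"delta_pos":[-0.4,0,-0.231],"yaw":0},{"delta_pos":[0,0,0],"yaw":0}]'
```

```text
clock: 35.9
eef_pos: [586.6, 313.1, 139.2]
tool_rot: [-3.141, -0.002, -0.008]
force: [-0.0, 0.1, -1.4]
width: 24.3
gripper_force: 59.4
clock: 36.32
eef_pos: [568.7, 312.6, 128.2]
tool_rot: [3.141, 0.002, -0.007]
force: [-1.1, 0.1, -2.0]
width: 24.4
gripper_force: 59.4
```

```bash

python3 -m handwheel '[{"delta_pos":[-0.5,0,-0.289],"yaw":0},{"delta_pos":[-0.5,0,-0.289],"yaw":0},{"delta_pos":[-0.5,0,-0.289],"yaw":0},{"delta_pos":[-0.5,0,-0.289],"yaw":0},{"delta_pos":[0,0,0],"yaw":0}]'
python3 -m handwheel '[{"delta_pos":[-0.5,0,-0.289],"yaw":0},{"delta_pos":[-0.5,0,-0.289],"yaw":0},{"delta_pos":[-0.5,0,-0.289],"yaw":0},{"delta_pos":[0,0,0],"yaw":0}]'
python3 m.py w24|tail -10
```

```text
clock: 36.73
eef_pos: [548.2, 312.6, 116.4]
tool_rot: [3.141, 0.003, -0.007]
force: [-0.2, 0.3, -1.6]
width: 24.3
gripper_force: 59.4
clock: 37.07
eef_pos: [533.2, 312.5, 107.8]
tool_rot: [3.141, 0.003, -0.007]
force: [-0.2, 0.3, -2.0]
width: 24.2
gripper_force: 59.4
 h 15 [-15.9  -2.3  15.9] -45.6 2176
 h 23 [-12.1   0.3  13.1] -26.4 833
 h 31 [-12.    0.7  13.3] -31.1 971
 h 39 [-11.9   0.6  13.3] -35.7 1197
 h 47 [-11.9   0.6  13.4] -40.3 1431
 h 55 [-11.9   0.6  13.2] -45.1 1703
 h 63 [-11.8   0.6  13.2] -49.7 2093
 h 71 [-11.6   0.9  13.3] -53.4 2536
 h 79 [-10.8   0.8  12.5] -57.8 2680
 h 87 [-10.4   0.8  12.1] -56.6 2122
```

Sliding freely with the pitch held; continue home.

```bash

python3 -m handwheel '[{"delta_pos":[-0.5,0,-0.289],"yaw":0},{"delta_pos":[-0.5,0,-0.289],"yaw":0},{"delta_pos":[-0.4,0,-0.231],"yaw":0},{"delta_pos":[-0.4,0,-0.231],"yaw":0},{"delta_pos":[0,0,0],"yaw":0}]'
python3 -m handwheel '[{"delta_pos":[-0.3,0,-0.173],"yaw":0},{"delta_pos":[-0.3,0,-0.173],"yaw":0},{"delta_pos":[-0.3,0,-0.173],"yaw":0},{"delta_pos":[0,0,0],"yaw":0}]'
python3 k.py 25 290 335
```

```text
clock: 37.53
eef_pos: [515.6, 312.6, 97.6]
tool_rot: [3.141, 0.002, -0.007]
force: [-0.9, 0.9, -1.7]
width: 24.0
gripper_force: 59.4
clock: 37.87
eef_pos: [507.1, 312.5, 92.6]
tool_rot: [3.141, 0.001, -0.008]
force: [-0.9, -0.7, -2.5]
width: 24.4
gripper_force: 59.4
500 [505.1 312.3 107.6] [298.3 326.1] 1089
510 [518.  312.7 137.3] [290.8 334.2] 5543
520 [524.1 313.3 164.7] [290.6 333.9] 4480
530 [535.2 311.7 121.9] [299.5 324. ] 1142
540 [545.2 311.6 127.7] [299.4 323.8] 1457
550 [555.3 311.5 133.5] [299.3 323.6] 1815
560 [565.3 311.5 139.5] [299.3 323.6] 2306
570 [575.3 311.2 145. ] [299.1 323.3] 2942
580 [585.2 311.1 149.9] [299.7 322.5] 3329
590 [593.3 311.1 150.2] [300.2 321.9] 2206
```

```bash

python3 -m handwheel '[{"delta_pos":[-0.3,0,-0.173],"yaw":0},{"delta_pos":[-0.3,0,-0.173],"yaw":0},{"delta_pos":[-0.2,0,-0.115],"yaw":0},{"delta_pos":[0,0,0],"yaw":0}]'
python3 -m handwheel '[{"delta_pos":[-0.2,0,-0.115],"yaw":0},{"delta_pos":[-0.2,0,-0.115],"yaw":0},{"delta_pos":[0,0,0],"yaw":0}]'
```

```text
clock: 38.25
eef_pos: [502.5, 312.7, 89.4]
tool_rot: [-3.14, -0.005, -0.009]
force: [4.7, -0.6, 1.5]
width: 24.4
gripper_force: 59.8
clock: 38.5
eef_pos: [502.7, 312.9, 89.0]
tool_rot: [-3.138, -0.012, -0.01]
force: [8.7, -2.0, 8.9]
width: 24.3
gripper_force: 60.5
```

Contact: home. Back off the push, release, retreat, and check.

```bash

python3 -m handwheel '[{"delta_pos":[0.5,0,0.3],"yaw":0},{"delta_pos":[0,0,0],"yaw":0}]'
python3 -m handwheel '[{"delta_pos":[0,0,0],"yaw":0},{"delta_pos":[0,0,0],"yaw":0},{"delta_pos":[0,0,0],"yaw":0},{"delta_pos":[0,0,0],"yaw":0},{"delta_pos":[0,0,2],"yaw":0},{"delta_pos":[0,0,4],"yaw":0},{"delta_pos":[0,0,4],"yaw":0},{"delta_pos":[0,0,4],"yaw":0},{"delta_pos":[3,-3,0],"yaw":0},{"delta_pos":[0,0,0],"yaw":0}]' 0.3
python3 -m handwheel '[{"delta_pos":[0,-2,2],"yaw":0},{"delta_pos":[0,0,0],"yaw":0},{"delta_pos":[0,0,0],"yaw":0}]'
python3 k.py 26 290 335;python3 k.py 26 92 134;python3 k.py 26 190 235
```

```text
clock: 38.67
eef_pos: [502.3, 312.6, 89.8]
tool_rot: [-3.141, -0.001, -0.009]
force: [5.0, -0.5, 3.0]
width: 24.5
gripper_force: 60.0
clock: 39.5
eef_pos: [536.1, 278.1, 232.2]
tool_rot: [3.14, -0.008, -0.014]
force: [0.9, -2.0, 0.2]
width: 55.2
gripper_force: 0.0
clock: 39.75
eef_pos: [530.5, 262.7, 249.5]
tool_rot: [-3.141, -0.0, -0.01]
force: [-0.3, 0.4, -0.2]
width: 55.3
gripper_force: 0.0
500 [506.1 311.5 102.4] [300.1 323. ] 166
510 [514.9 310.3 106.5] [299.  323.4] 226
520 [524.9 310.2 111.7] [299.  323.4] 257
530 [535.  309.6 116.6] [298.8 323.2] 282
540 [545.1 310.  122.6] [298.9 323.4] 303
550 [555.2 310.  127.5] [298.8 323.4] 337
560 [565.2 309.7 132.8] [298.9 323. ] 346
570 [575.3 309.6 137.6] [298.2 323.1] 399
580 [585.  309.5 141.8] [299.  322.4] 382
590 [593.1 310.4 140. ] [299.6 321.7] 266
500 [505.5 115.6 103. ] [101.3 125.8] 164
510 [515.3 116.8 107.5] [101.4 125.6] 207
520 [525.2 118.1 112.7] [101.5 125.8] 240
530 [535.  117.6 117.7] [101.6 125.8] 259
540 [545.  118.1 122.7] [101.4 125.6] 288
550 [555.2 117.8 128.1] [101.4 125.5] 303
560 [565.1 118.2 133.2] [101.2 125.5] 319
570 [575.  117.8 137.8] [101.3 125.3] 341
580 [585.1 117.5 142.5] [102.3 124.3] 337
590 [592.3 114.9 138. ] [102.2 123.9] 149
500 [505.7 212.2 102.4] [199.9 223.8] 185
510 [515.2 212.9 107.4] [199.9 224.3] 239
520 [525.2 213.1 112.4] [199.9 224.4] 257
530 [535.1 213.9 117.8] [200.6 225.3] 275
540 [545.2 214.2 123.2] [200.8 225.4] 311
550 [555.  214.2 128. ] [200.6 225.4] 344
560 [565.1 214.1 133.1] [200.6 225.4] 365
570 [575.3 214.1 138.1] [201.1 225.3] 397
580 [585.1 214.  142.8] [201.7 224.7] 384
590 [592.9 214.3 139.6] [202.7 224.4] 247
```

View pics/w26.png

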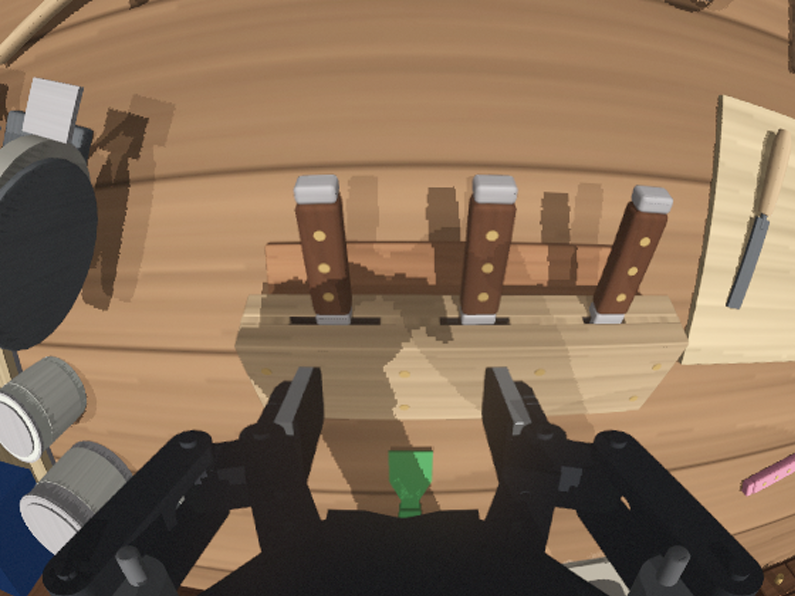

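All three handles, at about (320,245), (490,245) and (635,250), sit flush against the rack face with matching profiles, and the robot is touching nothing.

```bash
python3 -c "
from cell import ctrl
print(ctrl.finish_job())"
```

```text
the job is handed in; nothing more can be done
None
```

I handed the job in at about 40 s: the narrow knife is home in the narrow slot and the wide knife is home in the wide slot. While carrying the narrow knife across, I knocked the middle knife askew, with a peak of about 54 N at the wrist while straightening it. I pushed it back fully home, and the file and brush were not touched.

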